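# Load the curing chamber and bolt its cover down evenly

### The job

Raise the cover of the curing chamber, swing its prop rod up and lower the cover onto it so that the rod sits in the socket and holds the cover; then put every loose olive green model part inside and let go of them. Stow the rod level along the side again, shut the cover fully, and tighten its four wing screws clockwise evenly in cross order, always taking the diagonally opposite one second: first all four to half tight (about 60 degrees), then a second round in cross order until every one is at its stop. Leave the other things on the table alone.

Things in the scene. Friction and masses are not known exactly. Their poses are not given: they have to be found in the camera images.
- chamber: Grey curing chamber fixed to the table: open box 200 (x, front to back) x 260 (y) x 75 mm high, gasket rim up to z = 81 mm. Origin: centre of underside; +x from the front (cover's bar handle, white dial) to the hinge side, +y to the side with the prop rod. Walls 8 mm; inside 184 x 244 mm with 22 mm square bosses in the four corners.
- chamber_in (a point): Point on the inside floor, 28 mm above the table, at chamber (-36, 0, 28) mm: the middle of the part of the floor free to a hand from above, which reaches 55 mm either way in x and 90 mm in y. Behind it the propped cover leans over: its front edge above chamber x = 47, its bar above x = 35 mm.
- hood (a joint): Angle of the cover about its hinge line (along chamber y through chamber (115, 0, 81) mm), rad: 0 shut, grows as it opens, stop 1.48. Damped (8 N m s/rad): move it at 0.3 rad/s or less (11 N). Let go, it sinks slowly: over 10 s from 1.45 to 1.32, minutes to shut. It rests on the seated rod at 1.25. Above 1.33 the rod's tip clears the socket: raise to 1.44 before swinging the rod in or out.
- hood_bar (a point): Middle of the cover's handle: round steel bar 12 mm thick, 100 mm long along chamber y, on two end posts 40 mm ahead of the cover's edge; 255 mm from the hinge line, 6 mm above the cover's underside plane; z = 87 mm when shut, 335 mm at 1.45 rad. Take it from above, a finger before and one behind; it may turn between the fingers on the arc.
- prop (a joint): Angle of the prop rod (10 mm thick, 205 mm long, at chamber y = 165 mm, pivot at chamber (-70, 165, 45) mm, turning in the chamber's x-z plane), rad: 0 stowed, level, pointing to chamber +x; grows as its free end swings up; its stop at 0.835 lines the tip up with the socket. Friction of 0.15 N m keeps it where it is left.
- prop_pin (a point): Grip point on the rod's finger pin: round, 12 mm thick, 74 mm long, along chamber +y, 105 mm from the rod's pivot; this point is 58 mm out from the rod's centre line, 45 mm above the table when stowed. Take it from above, fingers before and behind it, and follow the arc about the pivot; it may turn between the fingers.
- prop_tip (a point): Centre of the round tip (12 mm) of the prop rod, 205 mm from its pivot.
- prop_socket (a point): Where the tip's centre comes to sit, in a dark bracket on the cover's +y edge, 120 mm from the hinge line. Open on the cover's underside, a long lip (19 mm) towards the cover's front, a short one (8 mm) towards the hinge, 28 mm between them.
- screw_fl (a joint): Turn of the captive wing screw in the cover's corner: front (bar side), chamber +y; rad, grows clockwise seen from above: loose at 0 to 0.25, half tight about 1.05 (60 degrees), fully tight at its stop 2.1 (120 degrees). Friction 0.1 N m; stays where left. Its diagonal partner is screw_br.
- wing_fl (a point): Middle of the wing of screw_fl, on its axis, 36 mm above the cover's underside (z = 117 mm when shut). Wing 46 x 8 x 24 mm, standing on a 12 mm collar on the cover; its frame's x runs along the wing's 46 mm, which lies along chamber x at 0; y is its 8 mm thickness.
- screw_fr (a joint): Turn of the captive wing screw in the cover's corner: front (bar side), chamber -y; rad, grows clockwise seen from above: loose at 0 to 0.25, half tight about 1.05 (60 degrees), fully tight at its stop 2.1 (120 degrees). Friction 0.1 N m; stays where left. Its diagonal partner is screw_bl.
- wing_fr (a point): Middle of the wing of screw_fr, on its axis, 36 mm above the cover's underside (z = 117 mm when shut). Wing 46 x 8 x 24 mm, standing on a 12 mm collar on the cover; its frame's x runs along the wing's 46 mm, which lies along chamber x at 0; y is its 8 mm thickness.
- screw_bl (a joint): Turn of the captive wing screw in the cover's corner: hinge side, chamber +y; rad, grows clockwise seen from above: loose at 0 to 0.25, half tight about 1.05 (60 degrees), fully tight at its stop 2.1 (120 degrees). Friction 0.1 N m; stays where left. Its diagonal partner is screw_fr.
- wing_bl (a point): Middle of the wing of screw_bl, on its axis, 36 mm above the cover's underside (z = 117 mm when shut). Wing 46 x 8 x 24 mm, standing on a 12 mm collar on the cover; its frame's x runs along the wing's 46 mm, which lies along chamber x at 0; y is its 8 mm thickness.
- screw_br (a joint): Turn of the captive wing screw in the cover's corner: hinge side, chamber -y; rad, grows clockwise seen from above: loose at 0 to 0.25, half tight about 1.05 (60 degrees), fully tight at its stop 2.1 (120 degrees). Friction 0.1 N m; stays where left. Its diagonal partner is screw_fl.
- wing_br (a point): Middle of the wing of screw_br, on its axis, 36 mm above the cover's underside (z = 117 mm when shut). Wing 46 x 8 x 24 mm, standing on a 12 mm collar on the cover; its frame's x runs along the wing's 46 mm, which lies along chamber x at 0; y is its 8 mm thickness.
- cast_1: Loose olive green cabin moulding for a model, 20 x 62 x 18 mm (x, y, z), body 10 mm high with a 4 mm thick end wall 18 mm high at its -y end; origin: centre of the underside. None when absent.
- cast_2: Loose olive green cabin moulding for a model, 20 x 62 x 18 mm (x, y, z), body 10 mm high with a 4 mm thick end wall 18 mm high at its -y end; origin: centre of the underside. None when absent.
- cast_3: Loose olive green cabin moulding for a model, 20 x 62 x 18 mm (x, y, z), body 10 mm high with a 4 mm thick end wall 18 mm high at its -y end; origin: centre of the underside. None when absent.
- bracket_1: Loose olive green bracket for a model, 39 x 92 x 22 mm (x, y, z): a web 12 mm wide (x -20 to -8 mm), 10 mm high, along its whole length, good to grip at (-14, -5) mm with the fingers across it; a 4 mm thick upright 22 mm high across the web at y = -37 mm; a flap at z 7 to 10 mm over x -10 to 20, y 16 to 46 mm. Origin: centre of the underside. None when absent.
- bracket_2: Loose olive green bracket for a model, 39 x 92 x 22 mm (x, y, z): a web 12 mm wide (x -20 to -8 mm), 10 mm high, along its whole length, good to grip at (-14, -5) mm with the fingers across it; a 4 mm thick upright 22 mm high across the web at y = -37 mm; a flap at z 7 to 10 mm over x -10 to 20, y 16 to 46 mm. Origin: centre of the underside. None when absent.
- sanding_block: Brown sanding block 28 x 70 x 16 mm, lying loose; not part of the job. Origin: centre of the underside.
- peg_clamp: Wooden peg clamp 15 x 72 x 12 mm, lying loose; not part of the job. Origin: centre of the underside.
- pin_vice: Metal pin vice 11 x 82 x 11 mm, lying loose; not part of the job. Origin: centre of the underside.

How it is judged:
By the outcome, as a careful person would: the job done as asked, in the order asked, and still so for the second after the job is handed in, with the robot touching nothing.
Of cast_1, cast_2, cast_3, bracket_1, bracket_2 only 2 to 4 are there at a start; the rules pass over those that are not, and their reading is None.
At some moment in a run one of cast_1, cast_2, cast_3, bracket_1, bracket_2 may be knocked a few centimetres aside while the robot is not near it.
Once in a run the grip may slacken for a moment while it holds something.
It also fails if it takes over 210 s, if anything falls off the work surface, if the arm or the gripper's body presses on something with over 40 N, if the wrist force passes 120 N, or if a joint passes its speed limit or range.

### The arm

A 7-joint arm with a two-finger parallel gripper is mounted at the origin on a cart in front of the work surface, level with it; the furniture and walls round the work are solid. World frame = base frame: x ahead of the robot, y to its left, z up, the work surface at z = 0. Lengths are in m, angles in rad, forces in N, time in s.
With the tool pointing down it reaches from about 0.4 to 0.85 m from the base axis. Payload 4.5 kg.
Tool frame: the origin (TCP) lies midway between the tips of the shut fingers; the grasp point (between the pads) lies 19 mm behind it; y points along the fingers, z is the direction in which the jaws open and shut, and the axes are right-handed (so a half turn about y gives the same grasp; the last joint's range is limited). The gripper opens to 88 mm and grips with 3 to 60 N. Pads are 18 mm wide; open, the fingers measure 123 mm over their backs; the gripper's body (75 mm by 187 mm) begins 45 mm behind the grasp point.
Start: joints at [1.172, 0.689, -0.195, 1.565, 0.157, 0.902, -0.215], TCP at [0.262, -0.567, 0.239] pointing down, gripper open.
Joint ranges: [-3.01, 3.01], [-0.46, 2.08], [-1.47, 1.51], [0.13, 2.56], [-1, 4.14], [0.04, 2.09], [-2.66, 2.66]. Speed limits (rad/s): [2.57, 2.57, 3.14, 3.14, 3.14, 3.14, 3.14].

### API

Orientations are given as a unit quaternion [x, y, z, w].
In Python, from plant import r, snapshot, get_calibration, job, boxes_of gives the robot as it stands. The module is installed in compiled form; this text tells all that it offers.
- The arm moves only by the shell command python3 -m handwheel 'ROWS' [OPENING] [FORCE]. ROWS is JSON, a list that holds one entry, the list of rows, each a list of 6 numbers: the shift along the tool's x, y, z as a fraction of full scale, then the turn, a rotation vector about the tool's x, y, z as a fraction of full scale. In form: [[[x, y, z, wx, wy, wz], ...]]. A call has 1 to 12 rows; each row is the pose to reach, as a shift and turn from the pose commanded when the call began, along the tool's axes at that moment, turning the shorter way round; what a row does not reach only later rows make up. Full scale, the value 1, is 100 cm for a shift and 180 degrees for a turn. A row lasts 1/12 s, in which the tool goes at most 41.7 mm and 7.16 degrees, less where a joint would pass 70% of its speed; a pose out of reach is approached as far as the arm can. A call with a number of a shift or a turn outside -1 to 1 is refused whole. A call with a gripper value outside its range is refused whole. OPENING is the opening, from -1 (shut) to 1 (fully open), set as the call begins (- or left out, the last holds). The fingers move at their own pace and stop on an object; FORCE is the grip in N (left out, the last holds). Time passes only in rows, so rows that repeat a pose let the fingers close. It gives the time, the measured TCP pose, the force and the opening at its end, in the units of the state.
- r.get_state(): the state, without advancing time (a new reading comes with each control period).
- snapshot(name): name is "scene" or "side" or "wrist"; returns the picture (384x512x3 uint8, red, green, blue); there is no depth.
- get_calibration(name): a dict with "fx", "fy", "cx", "cy" (pixels), "T" (4x4, takes a point from camera to world coordinates). Camera axes: x right, y down, z forward; pixel columns grow to the right and rows downward; lengths in m; the calibration is good to about 2 mm. A picture is of the moment at which its call begins: read the wrist's pose just before it. get_calibration takes no time and is no camera call; for the wrist camera it gives the pose at the moment of the call.
- job.finish_job(): hands the job in, once; it reports no verdict.
Trained networks look in the newest picture that a camera, given by its name, has taken for a name from the list of things; names that differ only in an ending like _2 or _b are one class to them, and where a whole thing is asked for, a point or a joint stands for the part that bears it (a point fixed in the world has none). Each returns a list of dicts, best first, with "confidence" (0 to 1); they miss things now and then, are a little off and sometimes report something else, mostly with a low value. They report only what shows in the picture. A call takes as long as a camera call.
- boxes_of(thing, camera): "bbox" ([left, top, right, bottom] in pixels, round what is visible of it).
The state is a dict: "clock": time; "q": joint angles; "qd": joint speeds; "joint_torque": joint torques, N m; "tool_pos": TCP position; "eef_rot": TCP orientation; "contact_force": force on the tool from outside, world axes, zero at the start; "moment": the same for the moment, N m; "opening": opening from 0.0 (shut) to 1.0 (fully open).
Only numpy, scipy, OpenCV 4.12 (cv2) and the standard library are available. Lean on these libraries where they do the work, as an engineer would, in place of code of your own. Each camera call takes 0.05 s, during which the arm holds its last target. There are 200 camera calls.

## Working session

There is one attempt and no reset: what is moved stays moved. The work goes in short steps, Python scripts to look and compute and a shell command to move; the robot and the scene stay as the last step left them, time stands still between calls to the robot, and variables do not carry over. Pictures are saved under pics/ and viewed, about 12 in all and at most 16, crops included, and the job is handed in when it is done.

```bash
mkdir -p pics; ls; cat > h.py <<'E'
import numpy as np,cv2
from scipy.spatial.transform import Rotation as R
from plant import r,snapshot,get_calibration,job,boxes_of
def save(n,f,s=1.5):
    im=snapshot(n); cv2.imwrite('pics/'+f,cv2.resize(im[:,:,::-1],None,fx=s,fy=s)); return im
def ray(c,u,v):
    T=np.array(c['T']); d=T[:3,:3]@np.array([(u-c['cx'])/c['fx'],(v-c['cy'])/c['fy'],1]); return T[:3,3],d
def onz(c,u,v,z):
    o,d=ray(c,u,v); return o+d*(z-o[2])/d[2]
def proj(c,p):
    T=np.array(c['T']); q=(np.atleast_2d(p)-T[:3,3])@T[:3,:3]; return np.c_[q[:,0]/q[:,2]*c['fx']+c['cx'],q[:,1]/q[:,2]*c['fy']+c['cy']]
E
python3 - <<'E'
from h import *
np.set_printoptions(precision=4,suppress=True)
s=r.get_state(); print({k:np.round(v,3) for k,v in s.items()})
print(R.from_quat(s['eef_rot']).as_matrix())
for n in ['scene','side','wrist']:
    save(n,n+'0.png'); c=get_calibration(n); print(n,c['fx'],c['cx'],c['cy'],np.array(c['T']))
    if n!='wrist':
        for t in ['chamber','cast_1','bracket_1','hood_bar','wing_fl','prop_pin','prop_tip','sanding_block','peg_clamp','pin_vice']:
            print(t,[(np.round(b['bbox']).tolist(),round(b['confidence'],2)) for b in boxes_of(t,n)][:6])
E
```

```text
pics
{'clock': np.float64(0.0), 'q': array([ 1.172,  0.69 , -0.195,  1.566,  0.157,  0.903, -0.215]), 'qd': array([-0.001,  0.   ,  0.001, -0.001, -0.001, -0.   ,  0.001]), 'joint_torque': array([  0.001, -52.757,  -1.267, -15.343,  -0.053,   0.007,   0.   ]), 'tool_pos': array([ 0.262, -0.567,  0.238]), 'eef_rot': array([-0.152,  0.691, -0.69 ,  0.152]), 'contact_force': array([-0.603, -0.382, -0.009]), 'moment': array([ 0.033,  0.006, -0.026]), 'opening': np.float64(1.002)}
[[-0.9078 -0.0009  0.4195]
 [-0.4195  0.0017 -0.9078]
 [ 0.0002 -1.     -0.0019]]
scene 498.58505869722654 251.7449957921795 198.68996504217026 [[ 0.6242 -0.5963  0.5047 -0.2717]
 [-0.7812 -0.4788  0.4005 -0.6244]
 [ 0.0028 -0.6443 -0.7647  1.356 ]
 [ 0.      0.      0.      1.    ]]
chamber [([206.0, 157.0, 306.0, 244.0], 0.66)]
cast_1 [([279.0, 266.0, 300.0, 281.0], 0.46), ([159.0, 192.0, 172.0, 213.0], 0.45)]
bracket_1 [([309.0, 289.0, 341.0, 303.0], 0.66)]
hood_bar [([212.0, 171.0, 226.0, 197.0], 0.87)]
wing_fl []
prop_pin [([200.0, 159.0, 238.0, 188.0], 0.58)]
prop_tip [([207.0, 158.0, 237.0, 190.0], 0.58)]
[... 232 characters left out ...]
936 -0.8681]
 [ 0.0103 -0.7363 -0.6766  0.9858]
 [ 0.      0.      0.      1.    ]]
chamber [([215.0, 146.0, 330.0, 251.0], 0.96), ([254.0, 210.0, 271.0, 221.0], 0.17)]
cast_1 [([288.0, 271.0, 309.0, 294.0], 0.61), ([249.0, 280.0, 262.0, 294.0], 0.51)]
bracket_1 [([248.0, 319.0, 285.0, 349.0], 0.93)]
hood_bar [([213.0, 145.0, 331.0, 230.0], 0.88)]
wing_fl []
prop_pin []
prop_tip []
sanding_block []
peg_clamp []
pin_vice [([349.0, 270.0, 354.0, 293.0], 0.69), ([215.0, 148.0, 332.0, 233.0], 0.66)]
wrist 310.4060743534653 250.006039203442 182.2333297610988 [[ 0.4197 -0.8635 -0.2796  0.3338]
 [-0.9077 -0.3994 -0.1289 -0.5338]
 [-0.0004  0.3079 -0.9514  0.3858]
 [ 0.      0.      0.      1.    ]]
```

View pics/scene0.png

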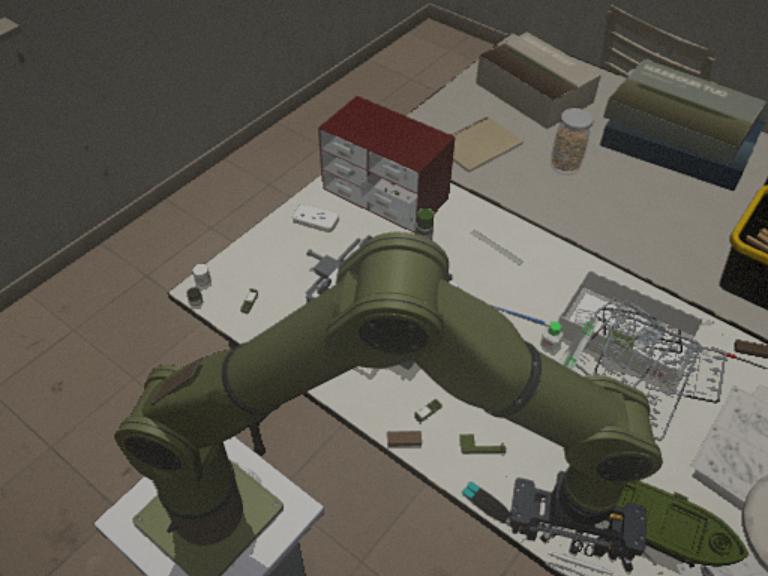

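View pics/side0.png

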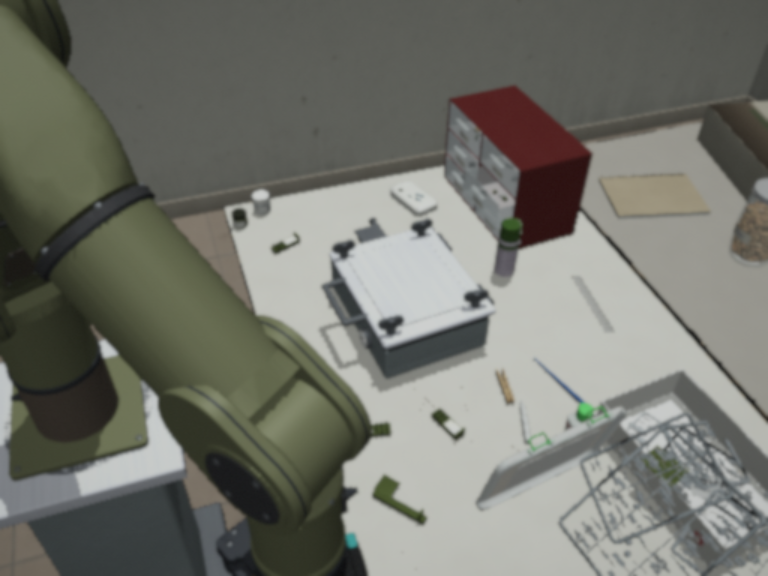

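```bash
python3 - <<'E'
from h import *
np.set_printoptions(precision=3,suppress=True)
cs=get_calibration('side');cc=get_calibration('scene')
W={k:onz(cs,u/1.5,v/1.5,.117) for k,u,v in [('fl',344,247),('bl',421,228),('br',475,297),('fr',390,323)]}
print(W); 
m=sum(W.values())/4; print('mid',m)
for a,b in [('fl','bl'),('fr','br'),('fr','fl'),('br','bl')]:
    d=W[b]-W[a]; print(a,b,np.linalg.norm(d),np.degrees(np.arctan2(d[1],d[0])))
for n,u,v in [('castA',448,424),('castB',380,430),('brk',400,500),('castC',285,243),('bar mid',343,343)]:
    p=onz(cs,u/1.5,v/1.5,.087 if 'bar' in n else .008); print(n,p,proj(cc,p)*1.5)
im=cv2.imread('pics/side0.png'); 
cv2.imwrite('pics/sc.png',cv2.resize(im[200:540,230:530],None,fx=2,fy=1.76,interpolation=cv2.INTER_CUBIC))
E
```

```text
{'fl': array([0.498, 0.136, 0.117]), 'bl': array([0.652, 0.143, 0.117]), 'br': array([ 0.672, -0.062,  0.117]), 'fr': array([ 0.514, -0.075,  0.117])}
mid [0.584 0.036 0.117]
fl bl 0.15446838647626954 2.8901772282634446
fr br 0.1583996711152756 4.448951089552213
fr fl 0.21083101286456254 94.47186464288617
br bl 0.20666922238707364 95.57813289603668
castA [ 0.564 -0.22   0.008] [[471.406 379.796]]
castB [ 0.456 -0.196  0.008] [[432.91  407.409]]
brk [ 0.444 -0.325  0.008] [[481.065 445.574]]
castC [0.419 0.313 0.008] [[247.792 301.501]]
bar mid [ 0.435 -0.066  0.087] [[378.32  360.122]]
```

View pics/sc.png

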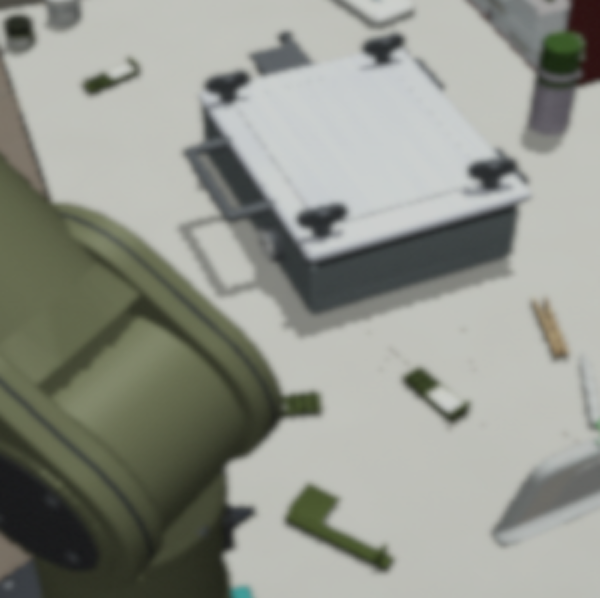

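```bash
python3 -m handwheel '[[[-0.49,-0.062,-0.398,0,-0.386,0],[-0.49,-0.062,-0.398,0,-0.386,0],[-0.49,-0.062,-0.398,0,-0.386,0],[-0.49,-0.062,-0.398,0,-0.386,0],[-0.49,-0.062,-0.398,0,-0.386,0],[-0.49,-0.062,-0.398,0,-0.386,0],[-0.49,-0.062,-0.398,0,-0.386,0],[-0.49,-0.062,-0.398,0,-0.386,0],[-0.49,-0.062,-0.398,0,-0.386,0],[-0.49,-0.062,-0.398,0,-0.386,0],[-0.49,-0.062,-0.398,0,-0.386,0],[-0.49,-0.062,-0.398,0,-0.386,0]]]' -0.1
cat >> h.py <<'E'
YAW=4.3; ORG=np.array([.584,.036,0])
def C():
    return R.from_euler('z',YAW,degrees=True).as_matrix()
def c2w(p): return ORG+C()@np.array(p,float)
def w2c(p): return C().T@(np.array(p,float)-ORG)
def rel(p,head=None):
    "p world TCP, head: heading deg of tool z. prints row"
    s=r.get_state(); Rm=R.from_quat(s['eef_rot']); d=Rm.inv().apply(np.array(p)-s['tool_pos'])
    h=np.radians(YAW if head is None else head)
    T=np.array([[np.sin(h),0,np.cos(h)],[-np.cos(h),0,np.sin(h)],[0,-1,0]])
    rv=(Rm.inv()*R.from_matrix(T)).as_rotvec()/np.pi
    return np.round(np.r_[d,rv],4).tolist()
def st():
    s=r.get_state(); Z=R.from_quat(s['eef_rot']).as_matrix()[:,2]
    print('t %.2f tcp w'%s['clock'],np.round(s['tool_pos'],4),'ch',np.round(w2c(s['tool_pos']),4),'head %.2f'%np.degrees(np.arctan2(Z[1],Z[0])),'F',np.round(s['contact_force'],1),'op %.3f'%s['opening'],'q7 %.2f'%s['q'][6])
E
python3 -c "
from h import *
st();print(rel([.54,0,.3]))"
```

```text
clock: 2.15
tool_pos: [0.4817, -0.1189, 0.288]
eef_rot: [-0.518, 0.481, -0.481, 0.518]
contact_force: [1.3, -0.9, 0.2]
opening: 0.45
t 2.15 tcp w [ 0.4817 -0.1189  0.288 ] ch [-0.1136 -0.1468  0.288 ] head 4.27 F [ 1.3 -0.9  0.2] op 0.450 q7 -0.14
[-0.1142, -0.012, 0.067, -0.0001, -0.0002, 0.0001]
```

```bash
python3 -m handwheel '[[[-0.04,-0.004,0.023,0,0,0],[-0.08,-0.008,0.046,0,0,0],[-0.114,-0.012,0.067,0,0,0],[-0.114,-0.012,0.067,0,0,0],[-0.114,-0.012,0.067,0,0,0]]]'
python3 -c "
from h import *
st();save('wrist','w1.png');save('scene','s1.png',1);save('side','sd1.png',1)
for t in ['wing_fl','hood_bar','prop_pin','prop_tip','cast_1']: print(t,[(np.round(b['bbox']).tolist(),round(b['confidence'],2)) for b in boxes_of(t,'wrist')])
for cam in ['scene','side']:
  for t in ['cast_1','bracket_1','prop_pin']: print(cam,t,[(np.round(b['bbox']).tolist(),round(b['confidence'],2)) for b in boxes_of(t,cam)])
c=get_calibration('wrist');np.save('w1T.npy',c['T'])
"
```

```text
clock: 2.57
tool_pos: [0.5408, 0.0025, 0.3002]
eef_rot: [-0.519, 0.479, -0.479, 0.521]
contact_force: [-0.4, -1.0, 0.2]
opening: 0.451
t 2.57 tcp w [0.5408 0.0025 0.3002] ch [-0.0456 -0.0302  0.3002] head 4.66 F [-0.4 -1.   0.2] op 0.451 q7 -0.35
wing_fl [([196.0, 6.0, 239.0, 27.0], 0.74)]
hood_bar [([160.0, 0.0, 411.0, 227.0], 0.86), ([331.0, 237.0, 344.0, 257.0], 0.69)]
prop_pin []
prop_tip []
cast_1 [([244.0, 255.0, 266.0, 295.0], 0.92), ([362.0, 7.0, 412.0, 30.0], 0.65), ([161.0, 0.0, 414.0, 230.0], 0.51), ([161.0, 245.0, 172.0, 261.0], 0.5), ([160.0, 1.0, 414.0, 228.0], 0.31)]
scene cast_1 [([300.0, 247.0, 321.0, 258.0], 0.52), ([280.0, 265.0, 298.0, 281.0], 0.49)]
scene bracket_1 [([307.0, 290.0, 340.0, 303.0], 0.72)]
scene prop_pin [([201.0, 164.0, 214.0, 190.0], 0.57)]
side cast_1 [([234.0, 279.0, 264.0, 291.0], 0.71), ([182.0, 156.0, 200.0, 170.0], 0.51)]
side bracket_1 [([247.0, 316.0, 284.0, 352.0], 0.93), ([275.0, 147.0, 287.0, 155.0], 0.68), ([215.0, 141.0, 330.0, 251.0], 0.48), ([214.0, 146.0, 334.0, 233.0], 0.37)]
side prop_pin [([223.0, 158.0, 235.0, 174.0], 0.44)]
```

View pics/w1.png

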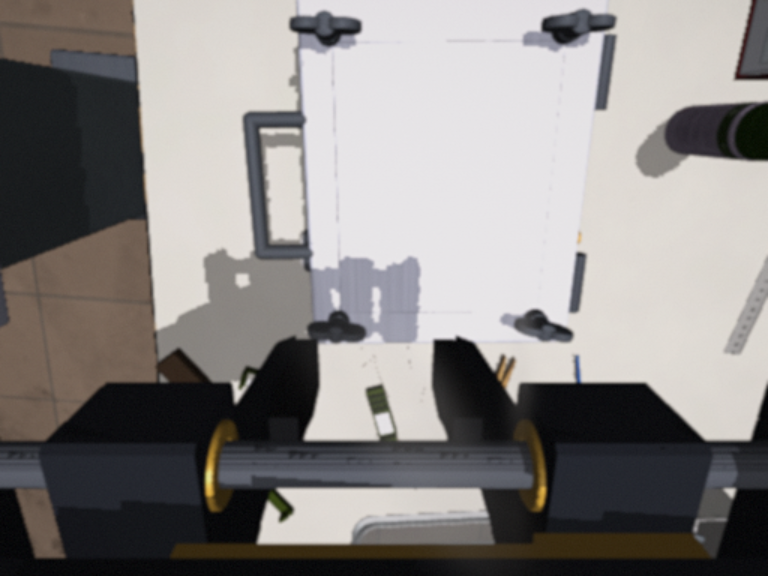

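```bash
cat > fit.py <<'E'
from h import *
from scipy.optimize import least_squares
np.set_printoptions(precision=4,suppress=True)
c=get_calibration('wrist'); c['T']=np.load('w1T.npy'); cs=get_calibration('side')
px=np.array([(326,26),(577,24),(540,325),(337,327),(251.5,119),(262,251)])/1.5
ps=np.array([(344,247),(421,228),(475,297),(390,323)])/1.5
def pts(p):
    x,y,a,sx,sy=p; Rz=R.from_euler('z',a).as_matrix()
    L=np.array([(-sx,sy,.117),(sx,sy,.117),(sx,-sy,.117),(-sx,-sy,.117),(-.14,.047,.087),(-.14,-.047,.087)])
    return L@Rz.T+[x,y,0]
def f(p,w=1,s=1):
    q=pts(p); return np.r_[w*(proj(c,q)-px).ravel(),s*(proj(cs,q[:4])-ps).ravel()]
for w,s in [(1,0),(0.01,1),(1,1)]:
    o=least_squares(f,[.584,.036,.07,.08,.104],args=(w,s)); print(o.x,np.degrees(o.x[2]),o.cost); print(f(o.x).reshape(-1,2).T)
E
python3 fit.py
```

```text
[0.5849 0.0362 0.0816 0.0791 0.1044] 4.677474517514572 9.03063784034184
[[ 0.3628 -0.6739  1.3027  0.0379 -0.4765 -0.4749  0.1585  0.7005 -0.0351
   0.1456]
 [ 0.1204  0.1781  0.5911  0.1282  1.9547 -3.3304  0.4223 -0.9074 -0.2604
  -0.1256]]
[0.584  0.0357 0.0814 0.0786 0.1047] 4.661801755337115 0.5358603319265387
[[-0.016  -2.216  -0.0655 -0.306  -1.2783 -1.2382  0.0504  0.2677 -0.4026
   0.1114]
 [ 0.2656  0.3827  1.2259  0.722   2.3602 -2.9855  0.482  -0.7508  0.0962
   0.1238]]
[0.5848 0.0362 0.0816 0.0791 0.1044] 4.676751839274047 9.819719349899724
[[ 0.3473 -0.8022  1.1886  0.0249 -0.5388 -0.5335  0.1511  0.6584 -0.0694
   0.1472]
 [ 0.0969  0.1578  0.6309  0.1658  1.9675 -3.3196  0.4193 -0.9004 -0.2347
  -0.111 ]]
```

```bash
sed -i 's/^YAW=.*/YAW=4.68; ORG=np.array([.5848,.0362,0])/' h.py
python3 -m handwheel '[[[-0.015,0,-0.04,0,0,0],[-0.03,0.02,-0.08,0,0,0],[-0.03,0.06,-0.093,0,0,0],[-0.03,0.1,-0.093,0,0,0],[-0.03,0.13,-0.093,0,0,0],[-0.03,0.15,-0.093,0,0,0],[-0.03,0.15,-0.093,0,0,0],[-0.03,0.15,-0.093,0,0,0]]]' -0.32
python3 -c "
from h import *
st();print(rel(c2w([-.14,0,.068])))
save('wrist','w2.png',1)"
```

```text
clock: 3.93
tool_pos: [0.4443, 0.0213, 0.1493]
eef_rot: [0.519, -0.481, 0.48, -0.518]
contact_force: [-0.0, 0.6, 0.5]
opening: 0.338
t 3.93 tcp w [0.4443 0.0213 0.1493] ch [-0.1412 -0.0033  0.1493] head 4.32 F [-0.   0.6  0.5] op 0.338 q7 -0.67
[-0.0034, 0.0813, 0.0014, 0.0005, -0.002, 0.0001]
```

View pics/w2.png

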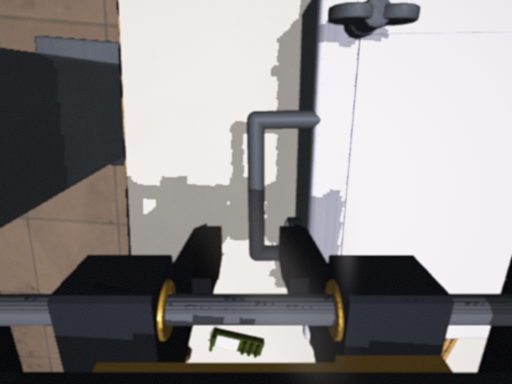

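```bash
python3 -m handwheel '[[[-0.003,0.03,0.003,0,-0.002,0],[-0.003,0.06,0.003,0,-0.002,0],[-0.003,0.081,0.003,0,-0.002,0],[-0.003,0.081,0.003,0,-0.002,0]]]'
python3 -m handwheel '[[[0,0,0,0,0,0],[0,0,0,0,0,0],[0,0,0,0,0,0],[0,0,0,0,0,0]]]' -1 25
python3 - <<'E'
from h import *
st(); 
B=lambda t:np.array([.115-.255*np.cos(t)+.006*np.sin(t),.081+.255*np.sin(t)+.006*np.cos(t)])
t0=0
for a in np.arange(.025,1.46,.025):
    pass
th=[.02,.04]+list(np.arange(.065,1.455,.025))+[1.45,1.45]
k=0;base=B(0);t=0
for i in range(0,len(th),12):
    seg=th[i:i+12]; print(json.dumps([[0,round(float(-(B(a)-base)[1]),3),round(float((B(a)-base)[0]),3),0,0,0] for a in seg]) if 0 else str([[0,round(float(-(B(a)-base)[1]),3),round(float((B(a)-base)[0]),3)] for a in seg]),seg[-1]); base=B(seg[-1])
E
```

```text
clock: 4.32
tool_pos: [0.4475, 0.0246, 0.0673]
eef_rot: [0.52, -0.479, 0.479, -0.52]
contact_force: [-0.6, 0.2, -0.5]
opening: 0.341
clock: 4.65
tool_pos: [0.4483, 0.0244, 0.0701]
eef_rot: [-0.519, 0.479, -0.48, 0.521]
contact_force: [-0.9, 0.3, 4.5]
opening: 0.121
t 4.65 tcp w [0.4483 0.0244 0.0701] ch [-0.137  -0.0007  0.0701] head 4.61 F [-0.9  0.3  4.5] op 0.121 q7 -0.79
[[0, -0.005, 0.0], [0, -0.01, 0.0], [0, -0.017, 0.001], [0, -0.023, 0.002], [0, -0.029, 0.002], [0, -0.036, 0.003], [0, -0.042, 0.004], [0, -0.048, 0.006], [0, -0.054, 0.007], [0, -0.06, 0.009], [0, -0.067, 0.01], [0, -0.073, 0.012]] 0.2899999999999999
[[0, -0.006, 0.002], [0, -0.012, 0.004], [0, -0.018, 0.007], [0, -0.024, 0.009], [0, -0.03, 0.012], [0, -0.035, 0.014], [0, -0.041, 0.017], [0, -0.047, 0.02], [0, -0.052, 0.024], [0, -0.058, 0.027], [0, -0.063, 0.03], [0, -0.068, 0.034]] 0.5899999999999999
[[0, -0.005, 0.004], [0, -0.01, 0.008], [0, -0.015, 0.012], [0, -0.02, 0.016], [0, -0.025, 0.02], [0, -0.03, 0.024], [0, -0.034, 0.029], [0, -0.039, 0.033], [0, -0.043, 0.038], [0, -0.047, 0.043], [0, -0.051, 0.048], [0, -0.055, 0.053]] 0.8899999999999999
[[0, -0.004, 0.005], [0, -0.008, 0.01], [0, -0.011, 0.016], [0, -0.015, 0.021], [0, -0.018, 0.026], [0, -0.021, 0.032], [0, -0.024, 0.038], [0, -0.027, 0.043], [0, -0.03, 0.049], [0, -0.032, 0.055], [0, -0.035, 0.061], [0, -0.037, 0.067]] 1.1899999999999997
[[0, -0.002, 0.006], [0, -0.004, 0.012], [0, -0.006, 0.018], [0, -0.008, 0.024], [0, -0.009, 0.03], [0, -0.011, 0.037], [0, -0.012, 0.043], [0, -0.013, 0.049], [0, -0.014, 0.056], [0, -0.015, 0.062], [0, -0.015, 0.064], [0, -0.015, 0.064]] 1.45
```

```bash
sed -i 's/^YAW=.*/YAW=4.68; ORG=np.array([.587,.0364,0])/' h.py
python3 -m handwheel '[[[0,-0.005,0,0,0,0],[0,-0.01,0,0,0,0],[0,-0.017,0.001,0,0,0],[0,-0.023,0.002,0,0,0],[0,-0.029,0.002,0,0,0],[0,-0.036,0.003,0,0,0],[0,-0.042,0.004,0,0,0],[0,-0.048,0.006,0,0,0],[0,-0.054,0.007,0,0,0],[0,-0.06,0.009,0,0,0],[0,-0.067,0.01,0,0,0],[0,-0.073,0.012,0,0,0]]]' -1 40
python3 -m handwheel '[[[0,-0.006,0.002,0,0,0],[0,-0.012,0.004,0,0,0],[0,-0.018,0.007,0,0,0],[0,-0.024,0.009,0,0,0],[0,-0.03,0.012,0,0,0],[0,-0.035,0.014,0,0,0],[0,-0.041,0.017,0,0,0],[0,-0.047,0.02,0,0,0],[0,-0.052,0.024,0,0,0],[0,-0.058,0.027,0,0,0],[0,-0.063,0.03,0,0,0],[0,-0.068,0.034,0,0,0]]]'
python3 -c "
from h import *
st()"
```

```text
clock: 5.65
tool_pos: [0.4598, 0.0254, 0.1422]
eef_rot: [-0.52, 0.479, -0.479, 0.52]
contact_force: [5.3, 1.0, -13.2]
opening: 0.121
clock: 6.65
tool_pos: [0.4914, 0.0281, 0.2097]
eef_rot: [0.521, -0.48, 0.478, -0.519]
contact_force: [-1.6, 3.1, -11.1]
opening: 0.12
t 6.65 tcp w [0.4914 0.0281 0.2097] ch [-0.096  -0.0005  0.2097] head 4.67 F [ -1.6   3.1 -11.1] op 0.120 q7 -0.54
```

```bash

python3 -m handwheel '[[[0,-0.005,0.004,0,0,0],[0,-0.01,0.008,0,0,0],[0,-0.015,0.012,0,0,0],[0,-0.02,0.016,0,0,0],[0,-0.025,0.02,0,0,0],[0,-0.03,0.024,0,0,0],[0,-0.034,0.029,0,0,0],[0,-0.039,0.033,0,0,0],[0,-0.043,0.038,0,0,0],[0,-0.047,0.043,0,0,0],[0,-0.051,0.048,0,0,0],[0,-0.055,0.053,0,0,0]]]'
python3 -m handwheel '[[[0,-0.004,0.005,0,0,0],[0,-0.008,0.01,0,0,0],[0,-0.011,0.016,0,0,0],[0,-0.015,0.021,0,0,0],[0,-0.018,0.026,0,0,0],[0,-0.021,0.032,0,0,0],[0,-0.024,0.038,0,0,0],[0,-0.027,0.043,0,0,0],[0,-0.03,0.049,0,0,0],[0,-0.032,0.055,0,0,0],[0,-0.035,0.061,0,0,0],[0,-0.037,0.067,0,0,0]]]'
python3 -m handwheel '[[[0,-0.002,0.006,0,0,0],[0,-0.004,0.012,0,0,0],[0,-0.006,0.018,0,0,0],[0,-0.008,0.024,0,0,0],[0,-0.009,0.03,0,0,0],[0,-0.011,0.037,0,0,0],[0,-0.012,0.043,0,0,0],[0,-0.013,0.049,0,0,0],[0,-0.014,0.056,0,0,0],[0,-0.015,0.062,0,0,0],[0,-0.015,0.064,0,0,0],[0,-0.015,0.065,0,0,0]]]'
python3 - <<'E'
from h import *
st(); s=r.get_state(); z=s['tool_pos'][2]+.017; print('th est x',np.arccos((.115+.006-w2c(s['tool_pos'])[0])/.255),'z',z)
save('side','sd2.png',1.5);print(boxes_of('prop_pin','side'))
cs=get_calibration('side');save('scene','sc2.png',1)
P=[c2w(p) for p in [(.035,.223,.045),(.035,.165,.045),(-.07,.165,.045),(.135,.165,.045)]]; print((proj(cs,P)*1.5).round())
print(rel(c2w([.035,.223,.026])))
E
```

```text
clock: 7.65
tool_pos: [0.539, 0.0323, 0.2642]
eef_rot: [0.525, -0.482, 0.476, -0.516]
contact_force: [-14.2, 2.2, 0.1]
opening: 0.122
clock: 8.65
tool_pos: [0.6056, 0.0382, 0.3055]
eef_rot: [0.524, -0.482, 0.476, -0.516]
contact_force: [-24.6, -1.1, 27.0]
opening: 0.12
clock: 9.65
tool_pos: [0.6776, 0.0446, 0.3219]
eef_rot: [-0.519, 0.479, -0.48, 0.521]
contact_force: [-4.4, 2.8, 12.6]
opening: 0.117
t 9.65 tcp w [0.6776 0.0446 0.3219] ch [0.091  0.0008 0.3219] head 4.69 F [-4.4  2.8 12.6] op 0.117 q7 -0.34
th est x 1.4528124797308455 z 0.3388671255796873
[{'bbox': [245.2, 148.9, 289.7, 159.6], 'confidence': 0.71}]
[[377. 226.]
 [389. 243.]
 [340. 256.]
 [433. 230.]]
[-0.2216, 0.2961, -0.0587, -0.002, 0.0, -0.0007]
```

View pics/sd2.png

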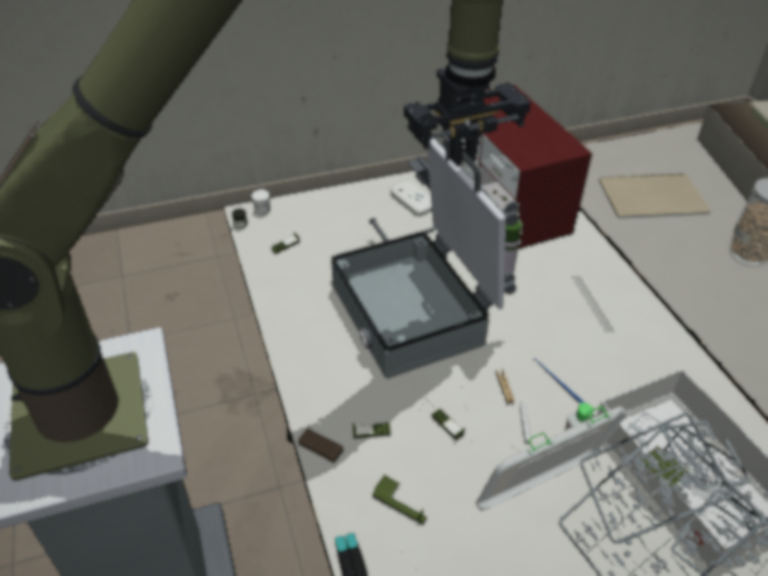

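```bash
python3 - <<'E'
from h import *
cs=get_calibration('side')
for u,v in [(522,245),(450,165),(505,270),(437,210),(395,190),(385,240),(373,220)]:
    print(u,v,[w2c(onz(cs,u/1.5,v/1.5,z)).round(3).tolist() for z in (0,.045)])
E
```

```text
522 245 [[0.312, 0.098, -0.0], [0.278, 0.054, 0.045]]
450 165 [[0.31, 0.424, -0.0], [0.276, 0.364, 0.045]]
505 270 [[0.239, 0.043, 0.0], [0.208, 0.002, 0.045]]
437 210 [[0.202, 0.276, 0.0], [0.173, 0.224, 0.045]]
395 190 [[0.147, 0.382, -0.0], [0.12, 0.324, 0.045]]
385 240 [[0.054, 0.226, 0.0], [0.032, 0.175, 0.045]]
373 220 [[0.057, 0.299, -0.0], [0.035, 0.245, 0.045]]
```

```bash

python3 -m handwheel '[[[0,0,0,0,0,0],[0,0,0,0,0,0],[0,0,0,0,0,0],[0,-0.03,0,0,0,0],[0,-0.06,0,0,0,0],[-0.04,-0.065,-0.01,0,0,0],[-0.08,-0.065,-0.02,0,0,0],[-0.12,-0.065,-0.03,0,0,0],[-0.16,-0.06,-0.04,0,0,0],[-0.2,-0.04,-0.05,0,0,0],[-0.222,-0.01,-0.059,0,0,0],[-0.222,0.03,-0.059,0,0,0]]]' -0.1
python3 -c "
from h import *
st();print(rel(c2w([.035,.223,.025])))"
```

```text
clock: 10.8
tool_pos: [0.5979, 0.269, 0.2891]
eef_rot: [-0.519, 0.478, -0.475, 0.526]
contact_force: [0.9, 0.4, -0.1]
opening: 0.448
t 10.80 tcp w [0.5979 0.269  0.2891] ch [0.0299 0.231  0.2891] head 5.22 F [ 0.9  0.4 -0.1] op 0.448 q7 -0.71
[0.0104, 0.264, 0.0039, -0.0014, 0.003, -0.0028]
```

```bash

python3 -m handwheel '[[[0,0.04,0.003,0,0,0],[0,0.08,0.003,0,0,0],[0,0.12,0.003,0,0,0],[0,0.16,0.003,0,0,0],[0,0.2,0.003,0,0,0],[0,0.23,0.003,0,0,0],[0,0.25,0.003,0,0,0],[0,0.265,0.003,0,0,0],[0,0.265,0.003,0,0,0],[0,0.265,0.003,0,0,0]]]'
python3 -m handwheel '[[[0,0,0,0,0,0],[0,0,0,0,0,0],[0,0,0,0,0,0],[0,0,0,0,0,0]]]' -1 20
python3 - <<'E'
from h import *
st()
A=lambda t:np.array([.105*np.cos(t),.105*np.sin(t)])
print([[0,round(float(-(A(a)-A(0))[1]),3),round(float((A(a)-A(0))[0]),3)] for a in np.linspace(.0,.85,12)[1:]])
E
```

```text
clock: 11.63
tool_pos: [0.6041, 0.2596, 0.0216]
eef_rot: [0.52, -0.479, 0.48, -0.52]
contact_force: [0.3, 1.3, 1.0]
opening: 0.45
clock: 11.97
tool_pos: [0.6046, 0.26, 0.0229]
eef_rot: [-0.519, 0.479, -0.48, 0.52]
contact_force: [-0.5, -0.8, -1.0]
opening: 0.171
t 11.97 tcp w [0.6046 0.26   0.0229] ch [0.0357 0.2214 0.0229] head 4.63 F [-0.5 -0.8 -1. ] op 0.171 q7 -0.87
[[0, -0.008, -0.0], [0, -0.016, -0.001], [0, -0.024, -0.003], [0, -0.032, -0.005], [0, -0.04, -0.008], [0, -0.047, -0.011], [0, -0.054, -0.015], [0, -0.061, -0.019], [0, -0.067, -0.024], [0, -0.073, -0.03], [0, -0.079, -0.036]]
```

```bash

python3 -m handwheel '[[[0,-0.002,0,0,0,0],[0,-0.008,0,0,0,0],[0,-0.016,-0.001,0,0,0],[0,-0.024,-0.003,0,0,0],[0,-0.032,-0.005,0,0,0],[0,-0.04,-0.008,0,0,0],[0,-0.047,-0.011,0,0,0],[0,-0.054,-0.015,0,0,0],[0,-0.061,-0.019,0,0,0],[0,-0.067,-0.024,0,0,0],[0,-0.073,-0.03,0,0,0],[0,-0.079,-0.036,0,0,0]]]'
python3 -m handwheel '[[[0,-0.001,-0.001,0,0,0],[0,-0.001,-0.001,0,0,0]]]'
python3 - <<'E'
from h import *
st(); save('side','sd3.png',1); im=cv2.imread('pics/sd3.png'); cv2.imwrite('pics/sd3c.png',cv2.resize(im[60:260,180:380],None,fx=3,fy=3))
E
```

```text
clock: 12.97
tool_pos: [0.5677, 0.2563, 0.0995]
eef_rot: [-0.52, 0.479, -0.479, 0.52]
contact_force: [18.1, 5.5, -43.8]
opening: 0.1
clock: 13.13
tool_pos: [0.5683, 0.2563, 0.0998]
eef_rot: [-0.519, 0.479, -0.48, 0.521]
contact_force: [4.0, 3.4, -23.9]
opening: 0.104
t 13.13 tcp w [0.5683 0.2563 0.0998] ch [-0.0007  0.2207  0.0998] head 4.61 F [  4.    3.4 -23.9] op 0.104 q7 -0.88
```

View pics/sd3c.png

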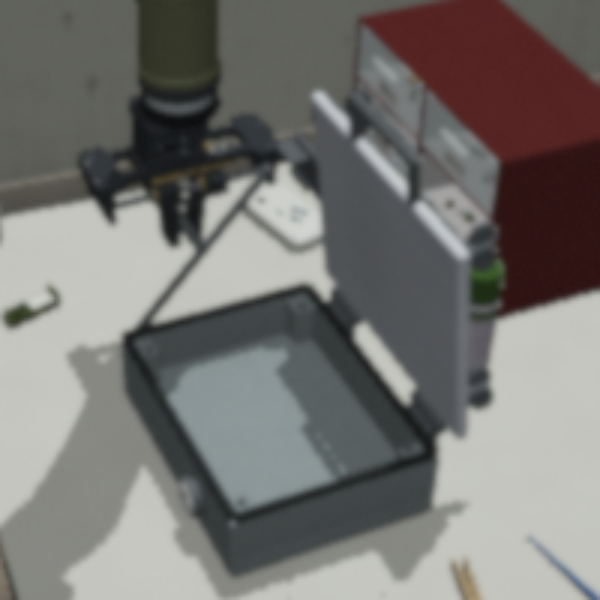

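```bash

python3 -m handwheel '[[[0,0,0,0,0,0],[0,0,0,0,0,0],[0,0,0,0,0,0],[0,-0.03,0,0,0,0],[0,-0.06,0,0,0,0],[0,-0.09,-0.02,0,0,0],[-0.02,-0.1,-0.05,0,0,0],[-0.04,-0.1,-0.08,0,0,0],[-0.04,-0.1,-0.11,0,0,0],[-0.04,-0.1,-0.135,0,0,0],[-0.04,-0.1,-0.144,0,0,0],[-0.04,-0.1,-0.144,0,0,0]]]' -0.1
cat > look.py <<'E'
import sys
from h import *
f=sys.argv[1]; ts=sys.argv[2:]; st()
c=get_calibration('wrist'); np.save(f+'T.npy',c['T']); im=save('wrist',f+'.png',1.5)
for t in ts:
    for b in boxes_of(t,'wrist'):
        if b['confidence']<.4: continue
        l,tp,rr,bt=b['bbox']; print(t,np.round(b['bbox']).tolist(),round(b['confidence'],2),onz(c,(l+rr)/2,(tp+bt)/2,.006).round(4))
# green mask components
hsv=cv2.cvtColor(im,cv2.COLOR_RGB2HSV); m=cv2.inRange(hsv,(25,90,20),(55,255,150))
m=cv2.morphologyEx(m,cv2.MORPH_CLOSE,np.ones((9,9)))
n,lab,sta,cen=cv2.connectedComponentsWithStats(m)
for i in range(1,n):
    if sta[i,4]<150: continue
    v,u=np.where(lab==i); P=np.array([onz(c,a,b,.009)[:2] for a,b in zip(u,v)])
    (cx,cy),(w,h),a=cv2.minAreaRect((P*1000).astype(np.float32))
    print('comp',sta[i].tolist(),'ctr',round(cx),round(cy),'size',round(w),round(h),'ang %.1f'%a)
E
python3 look.py w3 cast_1 bracket_1
```

```text
clock: 14.18
tool_pos: [0.4188, 0.2852, 0.2028]
eef_rot: [-0.52, 0.478, -0.479, 0.521]
contact_force: [0.2, 0.6, 0.2]
opening: 0.45
t 14.18 tcp w [0.4188 0.2852 0.2028] ch [-0.1474  0.2617  0.2028] head 4.81 F [0.2 0.6 0.2] op 0.450 q7 -1.06
cast_1 [226.0, 114.0, 284.0, 148.0] 0.95 [0.4215 0.314  0.006 ]
bracket_1 [285.0, 207.0, 492.0, 364.0] 0.55 [0.6126 0.1276 0.006 ]
comp [226, 125, 28, 23, 396] ctr 404 307 size 28 18 ang 20.9
```

View pics/w3.png

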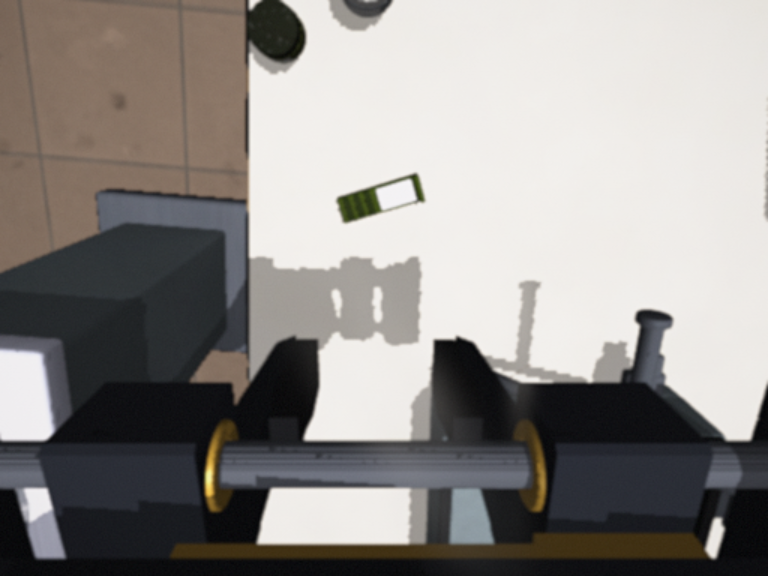

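```bash
python3 - <<'E'
from h import *
c=get_calibration('wrist'); c['T']=np.load('w3T.npy')
a=onz(c,341/1.5,209/1.5,.009);b=onz(c,421/1.5,187/1.5,.014);print(a,b,np.linalg.norm(b-a),np.degrees(np.arctan2(*(b-a)[1::-1])))
print(rel([.4215,.314,.06],110.9),rel([.4215,.314,.005],110.9))
E
```

```text
[0.39139663 0.30272884 0.009     ] [0.44772592 0.32424773 0.014     ] 0.060506624444311936 20.907833197590644
[-0.0287, 0.1421, 0.001, -0.0008, -0.591, 0.0006] [-0.0287, 0.1971, 0.0009, -0.0008, -0.591, 0.0006]
```

```bash
python3 -m handwheel '[[[-0.01,0.02,0,0,-0.04,0],[-0.02,0.04,0,0,-0.08,0],[-0.029,0.06,0,0,-0.12,0],[-0.029,0.08,0,0,-0.16,0],[-0.029,0.1,0,0,-0.2,0],[-0.029,0.12,0,0,-0.24,0],[-0.029,0.13,0,0,-0.28,0],[-0.029,0.14,0,0,-0.32,0],[-0.029,0.14,0,0,-0.36,0],[-0.029,0.14,0,0,-0.4,0],[-0.029,0.14,0,0,-0.44,0],[-0.029,0.14,0,0,-0.48,0]]]'
python3 -c "
from h import *
st();print(rel([.420,.3137,.005],110.9))"
```

```text
clock: 15.33
tool_pos: [0.4201, 0.3137, 0.0609]
eef_rot: [-0.707, -0.005, 0.004, 0.707]
contact_force: [0.4, 0.4, -0.3]
opening: 0.448
t 15.33 tcp w [0.4201 0.3137 0.0609] ch [-0.1437  0.29    0.0609] head 90.73 F [ 0.4  0.4 -0.3] op 0.448 q7 -0.13
[-0.0002, 0.0559, -0.0001, -0.0, -0.1121, 0.0005]
```

```bash
python3 -m handwheel '[[[0,0,0,0,-0.04,0],[0,0.01,0,0,-0.08,0],[0,0.03,0,0,-0.111,0],[0,0.045,0,0,-0.111,0],[0,0.056,0,0,-0.111,0],[0,0.056,0,0,-0.111,0]]]'
python3 -m handwheel '[[[0,0,0,0,0,0],[0,0,0,0,0,0],[0,0,0,0,0,0],[0,0,0,0,0,0],[0,0,0,0,0,0]]]' -1 25
python3 - <<'E'
from h import *
st(); save('side','sd4.png',1); im=cv2.imread('pics/sd4.png'); cv2.imwrite('pics/sd4c.png',cv2.resize(im[60:260,130:380],None,fx=3,fy=3))
# target slots
for h in (94.68,):
  print(rel(c2w([-.143,.29,.22]),h), rel(c2w([-.04,.05,.22]),h))
E
```

```text
clock: 15.83
tool_pos: [0.4192, 0.3126, 0.003]
eef_rot: [0.697, 0.125, -0.125, -0.695]
contact_force: [0.6, 0.3, -0.1]
opening: 0.45
clock: 16.25
tool_pos: [0.4184, 0.3141, 0.0062]
eef_rot: [-0.696, -0.127, 0.126, 0.696]
contact_force: [0.3, -0.5, 1.6]
opening: 0.22
t 16.25 tcp w [0.4184 0.3141 0.0062] ch [-0.1454  0.2905  0.0062] head 110.55 F [ 0.3 -0.5  1.6] op 0.220 q7 0.04
[0.0024, -0.2138, -0.0012, -0.0001, 0.0882, 0.0005] [0.0359, -0.2138, -0.2602, -0.0001, 0.0882, 0.0005]
```

View pics/sd4c.png

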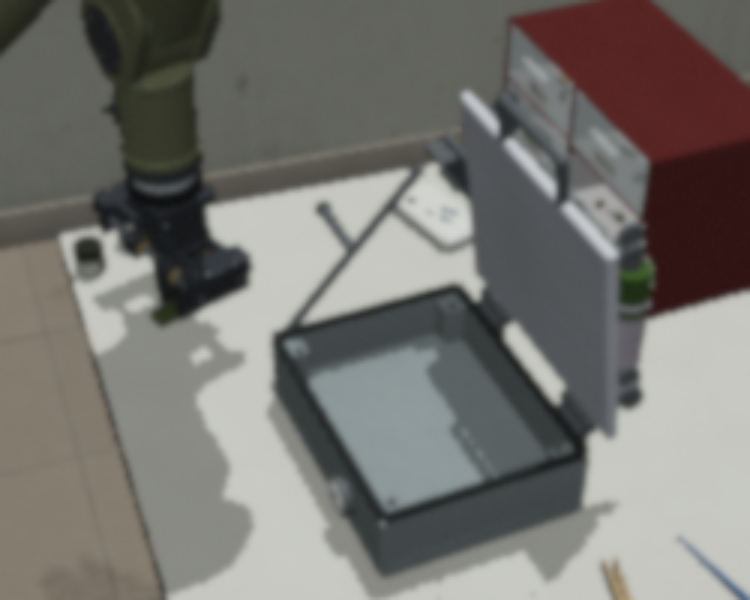

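```bash
python3 -m handwheel '[[[0,-0.02,0,0,0,0],[0,-0.05,0,0,0,0],[0,-0.09,0,0,0.03,0],[0.003,-0.12,-0.02,0,0.06,0],[0.007,-0.15,-0.05,0,0.088,0],[0.01,-0.154,-0.08,0,0.088,0],[0.015,-0.154,-0.115,0,0.088,0],[0.02,-0.154,-0.15,0,0.088,0],[0.025,-0.154,-0.185,0,0.088,0],[0.03,-0.154,-0.22,0,0.088,0],[0.034,-0.154,-0.245,0,0.088,0],[0.034,-0.154,-0.255,0,0.088,0]]]'
python3 -c "
from h import *
st();print(rel(c2w([-.04,.055,.034]),94.68))"
```

```text
clock: 17.3
tool_pos: [0.541, 0.0819, 0.1591]
eef_rot: [0.708, 0.027, -0.027, -0.705]
contact_force: [0.7, -0.1, -0.7]
opening: 0.219
t 17.30 tcp w [0.541  0.0819 0.1591] ch [-0.0421  0.0491  0.1591] head 94.33 F [ 0.7 -0.1 -0.7] op 0.219 q7 0.62
[0.0021, 0.1251, 0.0063, 0.001, -0.0019, 0.0001]
```

```bash
python3 -m handwheel '[[[0,0.04,0.004,0,0,0],[0,0.08,0.004,0,0,0],[0,0.105,0.004,0,0,0],[0,0.118,0.004,0,0,0],[0,0.124,0.004,0,0,0],[0,0.124,0.004,0,0,0]]]'
python3 -m handwheel '[[[0,0,0,0,0,0],[0,0,0,0,0,0],[0,0,0,0,0,0]]]' -0.25
python3 -m handwheel '[[[0,-0.03,0,0,0,0],[0,-0.07,0,0,0,0],[0,-0.11,0,0,0,0],[0.01,-0.15,0,0,0,0],[0.02,-0.18,0,0,0,0],[0.02,-0.19,0,0,0,0]]]'
python3 - <<'E'
from h import *
st(); im=save('side','sd5.png',1.5); save('scene','sc5.png',1.5)
cs=get_calibration('side');cc=get_calibration('scene')
for n,c in (('side',cs),('scene',cc)):
  for t in ['cast_1','bracket_1','prop_tip']: print(n,t,[(np.round(b['bbox']).tolist(),round(b['confidence'],2),onz(c,(b['bbox'][0]+b['bbox'][2])/2,(b['bbox'][1]+b['bbox'][3])/2,.008).round(3)) for b in boxes_of(t,n) if b['confidence']>.4])
E
```

```text
clock: 17.8
tool_pos: [0.5376, 0.092, 0.0351]
eef_rot: [-0.706, -0.029, 0.03, 0.706]
contact_force: [-0.1, -0.4, -0.0]
opening: 0.216
clock: 18.05
tool_pos: [0.5393, 0.0916, 0.0364]
eef_rot: [-0.706, -0.03, 0.029, 0.707]
contact_force: [1.0, -0.5, -0.8]
opening: 0.371
clock: 18.55
tool_pos: [0.5625, 0.0944, 0.2313]
eef_rot: [-0.705, -0.032, 0.025, 0.708]
contact_force: [0.6, 0.8, -0.6]
opening: 0.376
t 18.55 tcp w [0.5625 0.0944 0.2313] ch [-0.0197  0.0598  0.2313] head 94.65 F [ 0.6  0.8 -0.6] op 0.376 q7 0.74
side cast_1 [([288.0, 271.0, 311.0, 293.0], 0.73, array([ 0.567, -0.22 ,  0.008])), ([234.0, 283.0, 262.0, 293.0], 0.69, array([ 0.443, -0.197,  0.008])), ([237.0, 186.0, 260.0, 201.0], 0.43, array([0.547, 0.12 , 0.008]))]
side bracket_1 [([248.0, 321.0, 281.0, 350.0], 0.93, array([ 0.438, -0.328,  0.008]))]
side prop_tip [([222.0, 89.0, 343.0, 253.0], 0.73, array([0.677, 0.181, 0.008])), ([228.0, 126.0, 256.0, 164.0], 0.64, array([0.599, 0.345, 0.008]))]
scene cast_1 [([231.0, 198.0, 244.0, 215.0], 0.59, array([0.558, 0.098, 0.008]))]
scene bracket_1 [([307.0, 289.0, 339.0, 303.0], 0.62, array([ 0.451, -0.328,  0.008]))]
scene prop_tip [([248.0, 115.0, 309.0, 189.0], 0.61, array([0.864, 0.148, 0.008]))]
```

View pics/sd5.png

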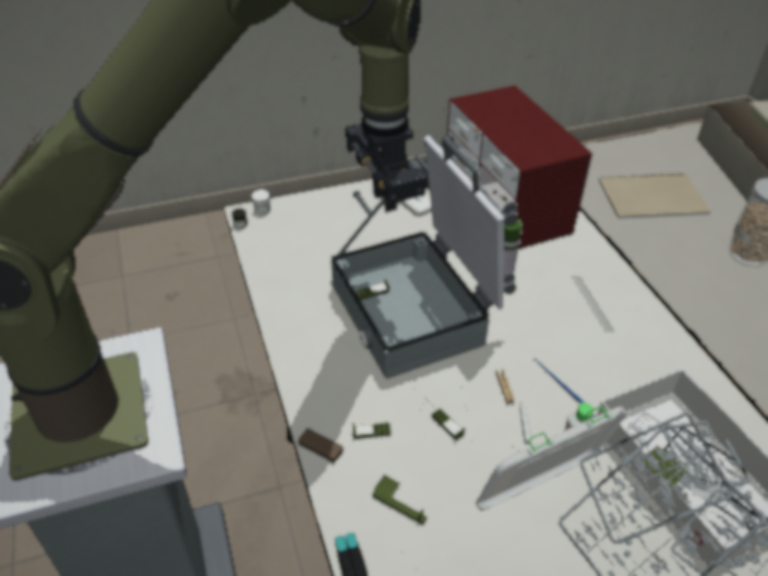

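```bash
python3 -m handwheel '[[[-0.025,0,-0.03,0,0,0],[-0.05,-0.01,-0.065,0,0,0],[-0.07,-0.02,-0.1,0,0,0],[-0.09,-0.02,-0.14,0,0,0],[-0.095,-0.02,-0.18,0,0,0],[-0.095,-0.02,-0.22,0,0,0],[-0.095,-0.02,-0.26,0,0,0],[-0.095,-0.02,-0.295,0,0,0],[-0.095,-0.02,-0.31,0,0,0],[-0.095,-0.02,-0.31,0,0,0],[-0.095,-0.02,-0.31,0,0,0]]]' -0.1
python3 look.py w4 cast_1 bracket_1
```

```text
clock: 19.87
tool_pos: [0.489, -0.2241, 0.2446]
eef_rot: [-0.706, -0.028, 0.029, 0.707]
contact_force: [-0.4, 0.9, -0.3]
opening: 0.449
t 19.87 tcp w [ 0.489  -0.2241  0.2446] ch [-0.1189 -0.2516  0.2446] head 94.63 F [-0.4  0.9 -0.3] op 0.449 q7 1.29
cast_1 [484.0, 186.0, 512.0, 243.0] 0.86 [0.5516 0.1183 0.006 ]
cast_1 [227.0, 192.0, 277.0, 220.0] 0.78 [ 0.5653 -0.2142  0.006 ]
cast_1 [268.0, 88.0, 298.0, 143.0] 0.72 [ 0.4439 -0.1865  0.006 ]
comp [134, 78, 75, 49, 1170] ctr 449 -323 size 36 89 ang 38.6
comp [267, 115, 20, 26, 307] ctr 459 -194 size 17 27 ang 78.8
comp [485, 189, 27, 50, 624] ctr 552 116 size 78 34 ang 19.1
comp [251, 194, 23, 17, 245] ctr 558 -202 size 18 26 ang 22.0
```

View pics/w4.png

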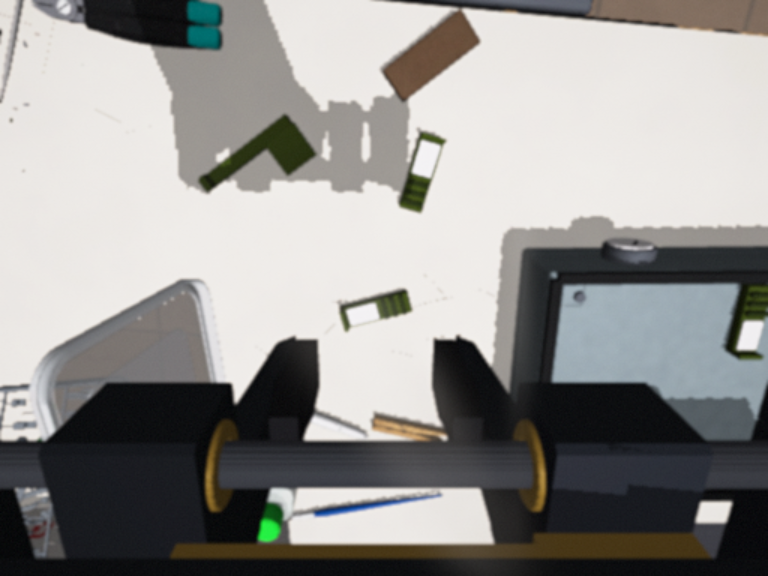

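```bash
python3 - <<'E'
from h import *
from scipy.optimize import least_squares
c=get_calibration('wrist'); c['T']=np.load('w4T.npy')
L=np.array([(-20,46,10),(20,46,10),(20,16,10),(-14,-46,10)])/1000; px=np.array([(287,115),(315,152),(290,174),(203,184)])/1.5
def f(p): return (proj(c,L@R.from_euler('z',p[2]).as_matrix().T+[p[0],p[1],0])-px).ravel()
o=least_squares(f,[.445,-.325,1.0]); print('br',o.x.round(4),np.degrees(o.x[2]),f(o.x).round(1)); 
g=R.from_euler('z',o.x[2]).apply([-.014,-.005,0])+[o.x[0],o.x[1],0]; print('grip',g.round(4))
for n,a,b in [('A',(345,315),(407,301)),('B',(431,137),(412,207))]:
    a=onz(c,a[0]/1.5,a[1]/1.5,.01);b=onz(c,b[0]/1.5,b[1]/1.5,.01); d=b-a; an=np.degrees(np.arctan2(d[1],d[0])); m=(a+b)/2
    print(n,m.round(4),np.linalg.norm(d).round(4),an.round(1),'jaw',an+90); 
    for h in (an+90,an-90): print(rel([m[0],m[1],.10],h))
E
```

```text
br [ 0.4491 -0.3215  0.69  ] 39.53193438106873 [-0.2 -3.2  2.   1.3 -1.2  1.3 -0.6  0.9]
grip [ 0.4415 -0.3343  0.    ]
A [ 0.563  -0.2166  0.01  ] 0.0563 108.3 jaw 198.26799805442818
[0.0735, 0.1456, -0.0012, -0.0003, -0.5741, 0.0003]
[0.0735, 0.1456, -0.0012, -0.0003, 0.4259, -0.0002]
B [ 0.4432 -0.1897  0.01  ] 0.057 -9.2 jaw 80.83681089954345
[-0.0435, 0.1456, 0.0359, -0.0003, 0.0783, -0.0001]
[-0.0435, 0.1456, 0.0359, -0.0001, -0.9217, 0.0005]
```

```bash
python3 -m handwheel '[[[-0.02,0.03,0.015,0,0.04,0],[-0.035,0.06,0.03,0,0.078,0],[-0.0435,0.1,0.036,0,0.078,0],[-0.0435,0.14,0.036,0,0.078,0],[-0.0435,0.18,0.036,0,0.078,0],[-0.0435,0.21,0.036,0,0.078,0],[-0.0435,0.23,0.036,0,0.078,0],[-0.0435,0.239,0.036,0,0.078,0],[-0.0435,0.239,0.036,0,0.078,0]]]'
python3 -m handwheel '[[[0,0,0,0,0,0],[0,0,0,0,0,0],[0,0,0,0,0,0],[0,0,0,0,0,0],[0,0,0,0,0,0]]]' -1 25
python3 - <<'E'
from h import *
st(); print(rel(c2w([-.13,-.225,.17]),94.68),rel(c2w([-.04,.01,.17]),94.68))
E
```

```text
clock: 20.77
tool_pos: [0.4427, -0.1895, 0.005]
eef_rot: [-0.704, 0.057, -0.055, 0.705]
contact_force: [0.9, -0.7, -0.2]
opening: 0.451
clock: 21.18
tool_pos: [0.444, -0.1917, 0.0076]
eef_rot: [-0.705, 0.057, -0.058, 0.705]
contact_force: [0.4, 0.5, 6.2]
opening: 0.22
t 21.18 tcp w [ 0.444  -0.1917  0.0076] ch [-0.1611 -0.2156  0.0076] head 80.69 F [0.4 0.5 6.2] op 0.220 q7 0.42
[0.0328, -0.1623, -0.0015, -0.0, -0.0777, 0.0007] [0.0633, -0.1622, 0.2483, -0.0, -0.0777, 0.0007]
```

```bash
python3 -m handwheel '[[[0,-0.03,0,0,0,0],[0,-0.07,0,0,0,0],[0.003,-0.11,0.01,0,-0.03,0],[0.01,-0.15,0.04,0,-0.06,0],[0.02,-0.162,0.075,0,-0.078,0],[0.03,-0.162,0.11,0,-0.078,0],[0.038,-0.162,0.145,0,-0.078,0],[0.046,-0.162,0.18,0,-0.078,0],[0.055,-0.162,0.215,0,-0.078,0],[0.063,-0.162,0.24,0,-0.078,0],[0.063,-0.162,0.248,0,-0.078,0],[0.063,-0.162,0.248,0,-0.078,0]]]'
python3 -c "
from h import *
st();print(rel(c2w([-.04,.01,.037]),94.68))"
```

```text
clock: 22.18
tool_pos: [0.5458, 0.0455, 0.169]
eef_rot: [-0.706, -0.031, 0.03, 0.707]
contact_force: [0.1, 0.1, -0.5]
opening: 0.214
t 22.18 tcp w [0.5458 0.0455 0.169 ] ch [-0.0403  0.0125  0.169 ] head 94.94 F [ 0.1  0.1 -0.5] op 0.214 q7 0.73
[0.0002, 0.132, -0.0027, -0.0005, 0.0014, 0.0003]
```

```bash
python3 -m handwheel '[[[0,0.04,-0.002,0,0,0],[0,0.08,-0.002,0,0,0],[0,0.11,-0.002,0,0,0],[0,0.126,-0.002,0,0,0],[0,0.131,-0.002,0,0,0],[0,0.131,-0.002,0,0,0]]]'
python3 -m handwheel '[[[0,0,0,0,0,0],[0,0,0,0,0,0],[0,0,0,0,0,0]]]' -0.25
python3 -m handwheel '[[[0,-0.03,0,0,0,0],[0,-0.07,0,0,0,0],[0,-0.11,-0.01,0,0,0],[0,-0.14,-0.04,0,0.04,0],[0,-0.15,-0.075,0,0.08,0],[0,-0.15,-0.11,0,0.12,0],[-0.005,-0.15,-0.145,0,0.16,0],[-0.005,-0.15,-0.18,0,0.2,0],[-0.005,-0.14,-0.21,0,0.24,0],[-0.005,-0.12,-0.24,0,0.28,0],[-0.005,-0.1,-0.255,0,0.32,0],[-0.005,-0.1,-0.26,0,0.36,0]]]' -0.25
python3 - <<'E'
from h import *
st(); print(rel([.563,-.2166,.005],18.3))
save('side','sd6.png',1); cs=get_calibration('side')
for t in ['cast_1','bracket_1']: print(t,[(np.round(b['bbox']).tolist(),round(b['confidence'],2),onz(cs,(b['bbox'][0]+b['bbox'][2])/2,(b['bbox'][1]+b['bbox'][3])/2,.008).round(3)) for b in boxes_of(t,'side') if b['confidence']>.4])
E
```

```text
clock: 22.68
tool_pos: [0.5439, 0.0378, 0.0368]
eef_rot: [0.708, 0.027, -0.03, -0.705]
contact_force: [0.2, -0.6, -0.3]
opening: 0.213
clock: 22.93
tool_pos: [0.5462, 0.0399, 0.0383]
eef_rot: [0.707, 0.029, -0.028, -0.706]
contact_force: [-0.8, 0.4, 0.9]
opening: 0.373
clock: 23.93
tool_pos: [0.559, -0.2239, 0.1344]
eef_rot: [0.613, -0.357, 0.354, -0.609]
contact_force: [-0.5, -0.1, -0.6]
opening: 0.376
t 23.93 tcp w [ 0.559  -0.2239  0.1344] ch [-0.0491 -0.2571  0.1344] head 29.57 F [-0.5 -0.1 -0.6] op 0.376 q7 0.29
[-0.0042, 0.1294, 0.0078, 0.0019, 0.0626, -0.0002]
cast_1 [([243.0, 201.0, 268.0, 212.0], 0.71, array([0.55 , 0.062, 0.008])), ([290.0, 270.0, 311.0, 296.0], 0.7, array([ 0.568, -0.223,  0.008])), ([237.0, 189.0, 260.0, 203.0], 0.63, array([0.543, 0.109, 0.008]))]
bracket_1 [([249.0, 318.0, 283.0, 351.0], 0.97, array([ 0.441, -0.327,  0.008])), ([288.0, 148.0, 344.0, 197.0], 0.73, array([0.773, 0.144, 0.008]))]
```

```bash
python3 -m handwheel '[[[-0.002,0.02,0.004,0,0.04,0],[-0.004,0.06,0.008,0,0.063,0],[-0.004,0.09,0.008,0,0.063,0],[-0.004,0.115,0.008,0,0.063,0],[-0.004,0.128,0.008,0,0.063,0],[-0.004,0.128,0.008,0,0.063,0]]]' -0.1
python3 -m handwheel '[[[0,0,0,0,0,0],[0,0,0,0,0,0],[0,0,0,0,0,0],[0,0,0,0,0,0],[0,0,0,0,0,0]]]' -1 25
python3 - <<'E'
from h import *
st(); print(rel(c2w([-.05,-.25,.17]),94.68),rel(c2w([-.04,-.034,.17]),94.68))
E
```

```text
clock: 24.58
tool_pos: [0.566, -0.2096, 0.0078]
eef_rot: [0.576, -0.411, 0.409, -0.576]
contact_force: [0.2, 0.0, -0.0]
opening: 0.451
clock: 25.0
tool_pos: [0.5678, -0.2116, 0.0107]
eef_rot: [-0.575, 0.41, -0.412, 0.576]
contact_force: [-0.9, -0.2, -0.2]
opening: 0.096
t 25.00 tcp w [ 0.5678 -0.2116  0.0107] ch [-0.0394 -0.2457  0.0107] head 18.91 F [-0.9 -0.2 -0.2] op 0.096 q7 0.02
[0.0018, -0.1593, -0.0111, -0.0002, -0.4209, 0.0006] [-0.2051, -0.1594, 0.0517, -0.0002, -0.4209, 0.0006]
```

```bash
python3 -m handwheel '[[[0,0,0,0,0,0],[0,-0.03,0,0,0,0],[0,-0.07,0,0,0,0],[0,-0.11,0,0,0,0],[0,-0.14,0,0,0,0],[0,-0.14,0,0,0,0],[0,-0.14,0,0,0,0]]]' -0.1
python3 look.py w5 cast_1 bracket_1
```

```text
clock: 25.58
tool_pos: [0.5683, -0.2117, 0.1517]
eef_rot: [-0.575, 0.41, -0.413, 0.576]
contact_force: [0.8, -1.2, -0.8]
opening: 0.45
t 25.58 tcp w [ 0.5683 -0.2117  0.1517] ch [-0.0389 -0.2458  0.1517] head 18.90 F [ 0.8 -1.2 -0.8] op 0.450 q7 0.14
bracket_1 [69.0, 185.0, 118.0, 256.0] 0.68 [ 0.4333 -0.3168  0.006 ]
bracket_1 [207.0, 4.0, 512.0, 76.0] 0.63 [ 0.6205 -0.0732  0.006 ]
comp [234, 141, 20, 31, 548] ctr 558 -202 size 18 29 ang 19.1
comp [70, 187, 45, 69, 1417] ctr 443 -315 size 37 71 ang 39.5
```

View pics/w5.png

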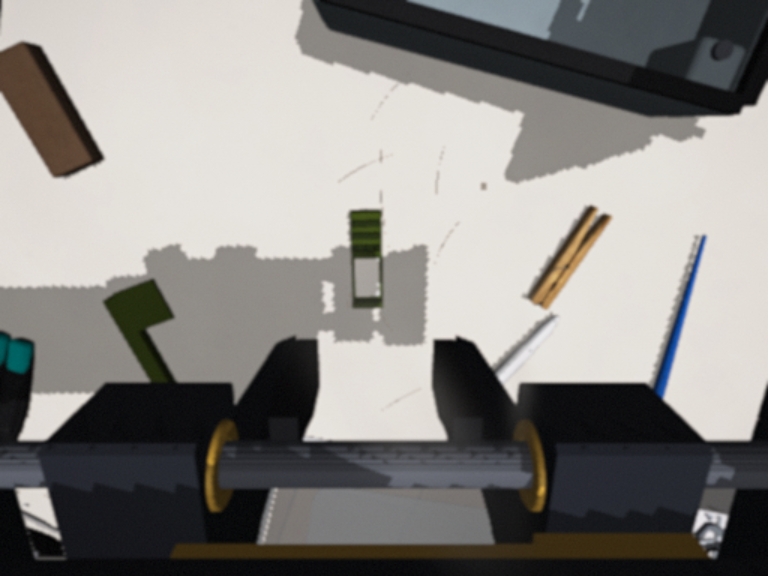

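```bash
python3 - <<'E'
from h import *
c=get_calibration('wrist'); c['T']=np.load('w5T.npy')
a=onz(c,366/1.5,210/1.5,.01);b=onz(c,367/1.5,306/1.5,.012);d=b-a; m=(a+b)/2;print(a,b,m,np.linalg.norm(d),np.degrees(np.arctan2(d[1],d[0]))+90)
print(rel([m[0],m[1],.004],18.3))
E
```

```text
[ 0.55336975 -0.1869687   0.01      ] [ 0.57431204 -0.24711583  0.012     ] [ 0.56384089 -0.21704227  0.011     ] 0.0637201387374334 19.197313714712237
[0.0049, 0.1443, -0.0035, 0.0008, 0.0035, -0.0004]
```

```bash
python3 -m handwheel '[[[0.004,0.04,-0.004,0,0,0],[0.005,0.08,-0.004,0,0,0],[0.005,0.11,-0.004,0,0,0],[0.005,0.135,-0.004,0,0,0],[0.005,0.146,-0.004,0,0,0],[0.005,0.146,-0.004,0,0,0],[0.005,0.146,-0.004,0,0,0]]]'
python3 -m handwheel '[[[0,0,0,0,0,0],[0,0,0,0,0,0],[0,0,0,0,0,0],[0,0,0,0,0,0],[0,0,0,0,0,0]]]' -1 25
python3 - <<'E'
from h import *
st(); print(rel(c2w([-.05,-.25,.17]),94.68),rel(c2w([-.04,-.034,.17]),94.68))
E
```

```text
clock: 26.32
tool_pos: [0.5642, -0.2168, 0.0027]
eef_rot: [0.576, -0.411, 0.41, -0.575]
contact_force: [-0.5, -0.6, 0.3]
opening: 0.453
clock: 26.73
tool_pos: [0.565, -0.2174, 0.0037]
eef_rot: [-0.575, 0.411, -0.411, 0.575]
contact_force: [0.1, -0.8, 0.1]
opening: 0.22
t 26.73 tcp w [ 0.565  -0.2174  0.0037] ch [-0.0426 -0.2512  0.0037] head 18.92 F [ 0.1 -0.8  0.1] op 0.220 q7 0.02
[-0.0029, -0.1663, -0.0068, -0.0, -0.4209, 0.0001] [-0.2098, -0.1663, 0.056, -0.0, -0.4209, 0.0001]
```

```bash
python3 -m handwheel '[[[0,-0.03,0,0,0,0],[0,-0.07,0,0,-0.04,0],[0,-0.11,0,0,-0.08,0],[0,-0.15,0,0,-0.12,0],[-0.03,-0.166,0.008,0,-0.16,0],[-0.07,-0.166,0.018,0,-0.2,0],[-0.1,-0.166,0.026,0,-0.24,0],[-0.13,-0.166,0.035,0,-0.28,0],[-0.16,-0.166,0.043,0,-0.32,0],[-0.19,-0.166,0.051,0,-0.36,0],[-0.21,-0.166,0.056,0,-0.4,0],[-0.21,-0.166,0.056,0,-0.421,0]]]'
python3 -c "
from h import *
st();print(rel(c2w([-.04,-.034,.033]),94.68))"
```

```text
clock: 27.73
tool_pos: [0.5494, 0.006, 0.1706]
eef_rot: [-0.705, -0.035, 0.033, 0.708]
contact_force: [0.7, 0.2, -0.9]
opening: 0.22
t 27.73 tcp w [0.5494 0.006  0.1706] ch [-0.0399 -0.0272  0.1706] head 95.51 F [ 0.7  0.2 -0.9] op 0.220 q7 0.81
[-0.0004, 0.1376, -0.0074, -0.0014, 0.0046, 0.0006]
```

```bash
python3 -m handwheel '[[[0,0.04,-0.006,0,0,0],[0,0.08,-0.006,0,0,0],[0,0.11,-0.006,0,0,0],[0,0.13,-0.006,0,0,0],[0,0.136,-0.006,0,0,0],[0,0.136,-0.006,0,0,0]]]'
python3 -m handwheel '[[[0,0,0,0,0,0],[0,0,0,0,0,0],[0,0,0,0,0,0]]]' -0.25
python3 -m handwheel '[[[0,-0.03,0,0,0,0],[0,-0.07,0,0,0,0],[0,-0.11,-0.01,0,0,0],[-0.005,-0.14,-0.045,0,0.03,0],[-0.015,-0.16,-0.08,0,0.06,0],[-0.03,-0.16,-0.115,0,0.09,0],[-0.045,-0.16,-0.15,0,0.12,0],[-0.06,-0.16,-0.185,0,0.15,0],[-0.075,-0.16,-0.22,0,0.18,0],[-0.095,-0.16,-0.255,0,0.21,0],[-0.11,-0.16,-0.27,0,0.25,0],[-0.11,-0.16,-0.27,0,0.29,0]]]' -0.25
python3 look.py w6 cast_1 bracket_1
python3 - <<'E'
from h import *
print(rel([.4415,-.3343,.004],39.5))
save('side','sd7.png',1); cs=get_calibration('side')
for t in ['cast_1','bracket_1']: print(t,[(np.round(b['bbox']).tolist(),round(b['confidence'],2),onz(cs,(b['bbox'][0]+b['bbox'][2])/2,(b['bbox'][1]+b['bbox'][3])/2,.008).round(3)) for b in boxes_of(t,'side') if b['confidence']>.4])
E
```

```text
clock: 28.23
tool_pos: [0.5492, -0.0068, 0.0327]
eef_rot: [0.707, 0.028, -0.03, -0.706]
contact_force: [0.4, 0.1, 0.4]
opening: 0.221
clock: 28.48
tool_pos: [0.551, -0.0065, 0.0344]
eef_rot: [-0.706, -0.03, 0.028, 0.707]
contact_force: [0.6, 0.8, -0.1]
opening: 0.372
clock: 29.48
tool_pos: [0.4582, -0.2911, 0.1933]
eef_rot: [0.647, -0.29, 0.289, -0.643]
contact_force: [-0.6, 0.2, -0.5]
opening: 0.378
t 29.48 tcp w [ 0.4582 -0.2911  0.1933] ch [-0.1551 -0.3159  0.1933] head 41.66 F [-0.6  0.2 -0.5] op 0.378 q7 0.62
bracket_1 [209.0, 133.0, 245.0, 214.0] 0.87 [ 0.449  -0.3219  0.006 ]
comp [210, 135, 35, 77, 1305] ctr 449 -322 size 36 90 ang 38.7
[0.0216, 0.1904, -0.0497, -0.0002, 0.018, 0.0004]
cast_1 []
bracket_1 [([249.0, 318.0, 283.0, 349.0], 0.82, array([ 0.442, -0.326,  0.008]))]
```

```bash
python3 - <<'E'
from h import *
st(); print(rel([.4415,-.3343,.004],39.5))
E
```

```text
t 29.78 tcp w [ 0.4637 -0.2834  0.194 ] ch [-0.149  -0.3087  0.194 ] head 42.85 F [-0.1 -0.8  0. ] op 0.374 q7 0.62
[0.0221, 0.19, -0.0511, -0.0004, 0.0186, 0.0002]
```

```bash
python3 -m handwheel '[[[0.011,0.03,-0.025,0,0.019,0],[0.022,0.06,-0.051,0,0.019,0],[0.022,0.1,-0.051,0,0.019,0],[0.022,0.14,-0.051,0,0.019,0],[0.022,0.17,-0.051,0,0.019,0],[0.022,0.185,-0.051,0,0.019,0],[0.022,0.19,-0.051,0,0.019,0],[0.022,0.19,-0.051,0,0.019,0]]]'
python3 -m handwheel '[[[0,0,0,0,0,0],[0,0,0,0,0,0],[0,0,0,0,0,0],[0,0,0,0,0,0],[0,0,0,0,0,0]]]' -1 25
python3 - <<'E'
from h import *
st(); print(rel(c2w([-.05,-.08,.17]),94.68), rel(c2w([-.05,.07,.17]),4.68))
save('side','sd8.png',1);cs=get_calibration('side')
for t in ['prop_tip','hood_bar']: print(t,[(np.round(b['bbox']).tolist(),round(b['confidence'],2)) for b in boxes_of(t,'side') if b['confidence']>.2])
th=1.25;print(proj(cs,[c2w([.115-.255*np.cos(th)+.006*np.sin(th),y,.081+.255*np.sin(th)+.006*np.cos(th)]) for th in (1.25,1.33) for y in (-.05,.05)]).round(1), proj(cs,[c2w([.0675,.165,.197])]))
im=cv2.imread('pics/sd8.png'); cv2.imwrite('pics/sd8c.png',cv2.resize(im[90:260,200:360],None,fx=4,fy=3.5))
E
```

```text
clock: 30.45
tool_pos: [0.4404, -0.3339, 0.0025]
eef_rot: [-0.639, 0.303, -0.302, 0.639]
contact_force: [-0.4, -0.9, 0.4]
opening: 0.375
clock: 30.87
tool_pos: [0.4411, -0.3358, 0.0049]
eef_rot: [0.639, -0.303, 0.304, -0.639]
contact_force: [-0.3, 0.1, 6.0]
opening: 0.128
t 30.87 tcp w [ 0.4411 -0.3358  0.0049] ch [-0.1758 -0.359   0.0049] head 39.16 F [-0.3  0.1  6. ] op 0.128 q7 0.42
[-0.1584, -0.1652, 0.2618, 0.0001, -0.3084, 0.0009] [-0.2821, -0.1654, 0.3467, -0.0006, 0.1916, 0.0006]
prop_tip []
hood_bar [([272.0, 93.0, 345.0, 207.0], 0.75), ([249.0, 92.0, 343.0, 235.0], 0.39)]
[[299.5 122.7]
 [280.9 101. ]
 [307.2 118.9]
 [288.2  97.5]] [[270.15403889 117.22490007]]
```

View pics/sd8c.png

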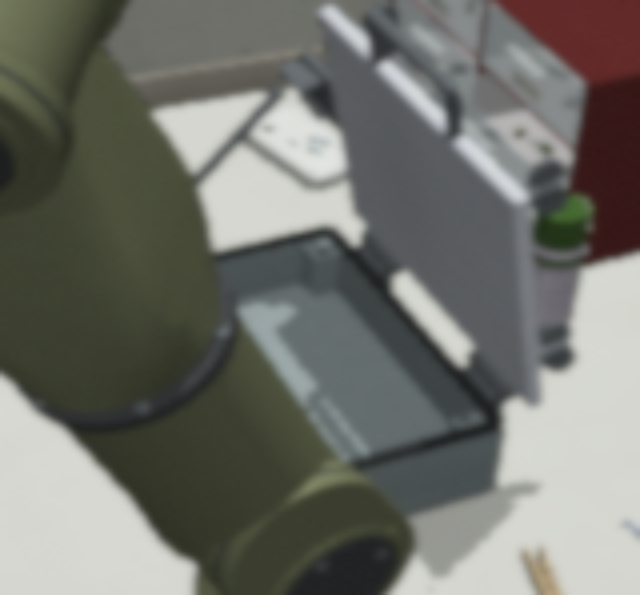

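```bash
python3 - <<'E'
from h import *
cs=get_calibration('side')
for th in (1.2,1.25,1.3,1.35,1.4,1.45):
    f=lambda d,n,y:c2w([.115-d*np.cos(th)+n*np.sin(th),y,.081+d*np.sin(th)+n*np.cos(th)])
    q=proj(cs,[f(.215,0,.13),f(.215,0,-.13),f(.255,.006,.05),f(.255,.006,-.05),f(.12,0,.165)]); print(th,((q-[200,90])*[4,3.5]).round().tolist())
E
for i in sd3 sd5 sd7 sd8; do echo $i; done
python3 - <<'E'
import cv2,numpy as np
ims=[]
for f,s in (('sd3',1),('sd5',1.5),('sd6',1),('sd8',1)):
    im=cv2.imread(f'pics/{f}.png'); im=cv2.resize(im,(512,384)); ims.append(cv2.resize(im[80:170,230:340],None,fx=3.5,fy=3.3,interpolation=cv2.INTER_CUBIC))
cv2.imwrite('pics/cmp.png',np.vstack([np.hstack(ims[:2]),np.hstack(ims[2:])]))
E
```

```text
1.2 [[264.0, 35.0], [452.0, 236.0], [306.0, 47.0], [379.0, 124.0], [286.0, 98.0]]
1.25 [[278.0, 28.0], [469.0, 228.0], [324.0, 39.0], [398.0, 114.0], [293.0, 95.0]]
1.3 [[293.0, 22.0], [485.0, 221.0], [342.0, 31.0], [417.0, 106.0], [300.0, 91.0]]
1.35 [[307.0, 16.0], [501.0, 214.0], [360.0, 24.0], [436.0, 98.0], [308.0, 88.0]]
1.4 [[321.0, 11.0], [518.0, 207.0], [379.0, 17.0], [456.0, 91.0], [316.0, 86.0]]
1.45 [[336.0, 6.0], [534.0, 201.0], [397.0, 12.0], [475.0, 85.0], [323.0, 83.0]]
sd3
sd5
sd7
sd8
```

View pics/cmp.png

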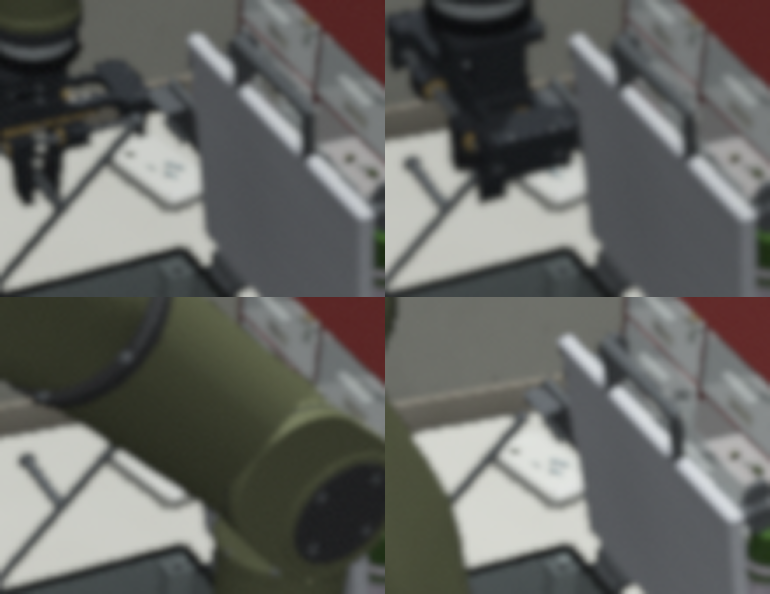

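```bash
python3 -m handwheel '[[[0,0,0,0,0,0],[0,0,0,0,0,0],[0,-0.02,0,0,0,0],[0,-0.06,0,0,0,0]]]' -0.25
python3 -c "
from h import *
st();print(rel(c2w([.078,0,.40])),rel(c2w([.078,0,.316])))"
```

```text
clock: 31.35
tool_pos: [0.4375, -0.334, 0.0609]
eef_rot: [-0.639, 0.306, -0.3, 0.639]
contact_force: [0.7, -0.6, 0.6]
opening: 0.375
t 31.35 tcp w [ 0.4375 -0.334   0.0609] ch [-0.1793 -0.357   0.0609] head 39.20 F [ 0.7 -0.6  0.6] op 0.375 q7 0.50
[-0.1508, -0.3393, 0.4132, 0.0017, 0.1918, -0.002] [-0.1502, -0.2553, 0.4134, 0.0017, 0.1918, -0.002]
```

```bash
python3 -m handwheel '[[[-0.003,-0.035,0.008,0,0.03,0],[-0.007,-0.07,0.02,0,0.06,0],[-0.014,-0.105,0.04,0,0.09,0],[-0.022,-0.14,0.06,0,0.12,0],[-0.03,-0.175,0.08,0,0.15,0],[-0.038,-0.21,0.1,0,0.18,0],[-0.046,-0.245,0.12,0,0.192,0],[-0.055,-0.28,0.14,0,0.192,0],[-0.063,-0.31,0.165,0,0.192,0],[-0.075,-0.335,0.195,0,0.192,0],[-0.085,-0.34,0.23,0,0.192,0],[-0.098,-0.34,0.265,0,0.192,0]]]' -0.1
python3 -c "
from h import *
st();print(rel(c2w([.078,0,.40])),rel(c2w([.078,0,.314])))"
```

```text
clock: 32.35
tool_pos: [0.5852, -0.0914, 0.4062]
eef_rot: [-0.518, 0.479, -0.482, 0.52]
contact_force: [0.1, -0.1, -1.0]
opening: 0.451
t 32.35 tcp w [ 0.5852 -0.0914  0.4062] ch [-0.0123 -0.1272  0.4062] head 4.48 F [ 0.1 -0.1 -1. ] op 0.451 q7 -0.11
[-0.1275, 0.0064, 0.0898, -0.0015, -0.0011, 0.0005] [-0.1277, 0.0924, 0.0894, -0.0015, -0.0011, 0.0005]
```

```bash
python3 -m handwheel '[[[-0.035,0,0.025,0,0,0],[-0.07,0,0.05,0,0,0],[-0.1,0,0.075,0,0,0],[-0.12,0,0.09,0,0,0],[-0.128,0.005,0.09,0,0,0],[-0.128,0.03,0.09,0,0,0],[-0.128,0.06,0.09,0,0,0],[-0.128,0.08,0.09,0,0,0],[-0.128,0.09,0.09,0,0,0],[-0.128,0.09,0.09,0,0,0]]]'
python3 -m handwheel '[[[0,0,0,0,0,0],[0,0,0,0,0,0],[0,0,0,0,0,0],[0,0,0,0,0,0],[0,0,0,0,0,0]]]' -1 30
python3 - <<'E'
from h import *
st(); s=r.get_state();x=w2c(s['tool_pos'])[0]
from scipy.optimize import brentq
B=lambda t:np.array([.115-.255*np.cos(t)+.006*np.sin(t),.081+.255*np.sin(t)+.006*np.cos(t)])
t=brentq(lambda t:B(t)[0]-x,0,1.56); print('th',t,B(t))
print([[0,round(float(-(B(a)-B(t))[1]),4),round(float((B(a)-B(t))[0]),4)] for a in np.linspace(t,1.24,12)[1:]])
E
```

```text
clock: 33.18
tool_pos: [0.6613, 0.0413, 0.3109]
eef_rot: [0.521, -0.481, 0.479, -0.518]
contact_force: [-0.1, 0.3, -0.7]
opening: 0.45
clock: 33.6
tool_pos: [0.6629, 0.0429, 0.3149]
eef_rot: [-0.52, 0.479, -0.48, 0.52]
contact_force: [-2.3, -0.9, 5.2]
opening: 0.115
t 33.60 tcp w [0.6629 0.0429 0.3149] ch [7.620e-02 3.000e-04 3.149e-01] head 4.61 F [-2.3 -0.9  5.2] op 0.115 q7 -0.35
th 1.3945337950188383 [0.07619247 0.33310112]
[[0, 0.0006, -0.0035], [0, 0.0012, -0.0071], [0, 0.0019, -0.0106], [0, 0.0026, -0.0141], [0, 0.0033, -0.0176], [0, 0.0042, -0.0211], [0, 0.005, -0.0246], [0, 0.0059, -0.028], [0, 0.0069, -0.0315], [0, 0.0079, -0.0349], [0, 0.009, -0.0383]]
```

```bash
python3 -m handwheel '[[[0,0.001,-0.004,0,0,0],[0,0.001,-0.007,0,0,0],[0,0.002,-0.011,0,0,0],[0,0.003,-0.014,0,0,0],[0,0.003,-0.018,0,0,0],[0,0.004,-0.021,0,0,0],[0,0.005,-0.025,0,0,0],[0,0.006,-0.028,0,0,0],[0,0.007,-0.031,0,0,0],[0,0.008,-0.034,0,0,0],[0,0.009,-0.037,0,0,0],[0,0.009,-0.039,0,0,0]]]'
python3 -m handwheel '[[[0,0,0,0,0,0],[0,0,0,0,0,0],[0,0,0,0,0,0],[0,0,0,0,0,0]]]'
python3 -c "
from h import *
st();save('side','sd9.png',1);save('scene','sc9.png',1)"
```

```text
clock: 34.6
tool_pos: [0.6252, 0.0396, 0.3054]
eef_rot: [-0.519, 0.479, -0.48, 0.52]
contact_force: [4.0, -0.3, 1.8]
opening: 0.119
clock: 34.93
tool_pos: [0.6232, 0.0394, 0.3046]
eef_rot: [0.521, -0.48, 0.479, -0.519]
contact_force: [-1.1, -1.5, 6.2]
opening: 0.119
t 34.93 tcp w [0.6232 0.0394 0.3046] ch [3.630e-02 1.000e-04 3.046e-01] head 4.60 F [-1.1 -1.5  6.2] op 0.119 q7 -0.37
```

```bash
python3 -m handwheel '[[[0,0.001,-0.003,0,0,0],[0,0.002,-0.006,0,0,0],[0,0.002,-0.006,0,0,0],[0,0.002,-0.006,0,0,0],[0,0.002,-0.006,0,0,0],[0,0.002,-0.006,0,0,0]]]'
python3 - <<'E'
from h import *
st();im=save('side','sd9.png',1)
a=cv2.resize(im[90:170,240:310],None,fx=5,fy=5)[:,:,::-1]; im=save('scene','sc9.png',1)
cc=get_calibration('scene');q=proj(cc,[c2w([.0675,.165,.197])])[0].astype(int);print(q)
b=cv2.resize(im[q[1]-40:q[1]+40,q[0]-35:q[0]+35],None,fx=5,fy=5)[:,:,::-1]
cv2.imwrite('pics/c9.png',np.hstack([a,b]))
E
```

```text
clock: 35.53
tool_pos: [0.6209, 0.0392, 0.3038]
eef_rot: [-0.518, 0.478, -0.481, 0.521]
contact_force: [6.0, -0.4, 5.5]
opening: 0.118
t 35.53 tcp w [0.6209 0.0392 0.3038] ch [0.034  0.     0.3038] head 4.56 F [ 6.  -0.4  5.5] op 0.118 q7 -0.38
[227 140]
```

```bash
python3 -m handwheel '[[[0,0,0,0,0,0],[0,0,0,0,0,0],[0,0,0,0,0,0],[0,-0.03,0,0,0,0],[0,-0.06,0,0,0,0],[0,-0.07,-0.02,0,-0.04,0],[0,-0.07,-0.04,0,-0.08,0],[0,-0.07,-0.06,0,-0.12,0],[0,-0.07,-0.075,0,-0.16,0],[0,-0.07,-0.09,0,-0.2,0],[0,-0.05,-0.1,0,-0.24,0],[0,-0.03,-0.1,0,-0.28,0]]]' -0.25
python3 -m handwheel '[[[0,0.02,0,0,-0.04,0],[0,0.04,0,0,-0.08,0],[0,0.06,0,0,-0.12,0],[0,0.08,0,0,-0.16,0],[0,0.1,0,0,-0.2,0],[0,0.11,0,0,-0.22,0],[0,0.11,0,0,-0.22,0],[0,0.11,0,0,-0.22,0]]]'
python3 look.py w7 cast_1
python3 - <<'E'
from h import *
c=get_calibration('wrist')
st()
for p in ([.5393,.0916,.036],[.5462,.0399,.038],[.551,-.0065,.034]): print(rel(p,94.68), proj(c,[p]).round())
save('side','sd10.png',1);cs=get_calibration('side')
for t in ['cast_1','bracket_1']: print(t,[(np.round(b['bbox']).tolist(),round(b['confidence'],2),onz(cs,(b['bbox'][0]+b['bbox'][2])/2,(b['bbox'][1]+b['bbox'][3])/2,.034).round(3)) for b in boxes_of(t,'side') if b['confidence']>.4])
E
```

```text
clock: 36.63
tool_pos: [0.516, 0.0311, 0.3325]
eef_rot: [0.675, -0.212, 0.211, -0.674]
contact_force: [0.7, -0.4, -0.1]
opening: 0.376
clock: 37.3
tool_pos: [0.5175, 0.0311, 0.2219]
eef_rot: [0.707, 0.025, -0.027, -0.707]
contact_force: [0.1, -0.7, 0.3]
opening: 0.375
t 37.30 tcp w [0.5175 0.0311 0.2219] ch [-0.0697  0.0003  0.2219] head 94.25 F [ 0.1 -0.7  0.3] op 0.375 q7 0.78
cast_1 [292.0, 152.0, 316.0, 211.0] 0.84 [0.5472 0.0997 0.006 ]
cast_1 [206.0, 155.0, 226.0, 213.0] 0.76 [ 0.5584 -0.0075  0.006 ]
cast_1 [247.0, 157.0, 268.0, 212.0] 0.69 [0.5549 0.0434 0.006 ]
comp [295, 155, 18, 27, 426] ctr 530 96 size 32 20 ang 5.0
comp [206, 157, 17, 27, 412] ctr 540 -10 size 32 19 ang 4.3
comp [247, 186, 16, 23, 312] ctr 571 41 size 29 19 ang 4.1
t 37.40 tcp w [0.5187 0.0315 0.2232] ch [-0.0685  0.0007  0.2232] head 94.25 F [-0.8  0.8  0.5] op 0.379 q7 0.78
[0.025, 0.1872, 0.0584, 0.0, -0.0024, 0.0001] [[302. 180.]]
[0.028, 0.1852, 0.0064, 0.0, -0.0024, 0.0001] [[255. 183.]]
[0.0294, 0.1892, -0.0403, 0.0, -0.0024, 0.0001] [[214. 183.]]
cast_1 [([254.0, 205.0, 276.0, 227.0], 0.58, array([ 0.553, -0.006,  0.034])), ([237.0, 188.0, 259.0, 201.0], 0.45, array([0.536, 0.088, 0.034])), ([244.0, 198.0, 268.0, 214.0], 0.45, array([0.542, 0.038, 0.034]))]
bracket_1 [([246.0, 316.0, 284.0, 352.0], 0.63, array([ 0.435, -0.34 ,  0.034]))]
```

```bash
python3 -m handwheel '[[[0.028,0.03,0.006,0,0,0],[0.028,0.07,0.006,0,0,0],[0.028,0.11,0.006,0,0,0],[0.028,0.15,0.006,0,0,0],[0.028,0.175,0.006,0,0,0],[0.028,0.188,0.006,0,0,0],[0.028,0.188,0.006,0,0,0]]]'
python3 -m handwheel '[[[0,0,0,0,0,0],[0,0,0,0,0,0],[0,0,0,0,0,0],[0,0,0,0,0,0],[0,-0.03,0,0,0,0],[0,-0.07,0,0,0,0],[0,-0.11,0,0,0,0],[0,-0.14,0,0,0,0],[0,-0.14,0,0,0,0]]]' -1 25
python3 -c "
from h import *
st()"
python3 -m handwheel '[[[0,0.04,0,0,0,0],[0,0.08,0,0,0,0],[0,0.11,0,0,0,0],[0,0.13,0,0,0,0],[0,0.139,0,0,0,0],[0,0.139,0,0,0,0]]]'
python3 -m handwheel '[[[0,0,0,0,0,0],[0,0,0,0,0,0],[0,0,0,0,0,0],[0,-0.03,0,0,0,0],[0,-0.06,0,0,0,0],[0,-0.06,0,0,0,0],[0,-0.06,0,0,0,0]]]' -0.25
python3 - <<'E'
from h import *
st()
for p in ([.5393,.0916,.034],[.551,-.0065,.033]): print(rel(p,94.68))
E
```

```text
clock: 38.13
tool_pos: [0.5447, 0.0388, 0.0322]
eef_rot: [0.707, 0.025, -0.028, -0.706]
contact_force: [-1.1, -0.1, -0.0]
opening: 0.375
clock: 38.88
tool_pos: [0.5495, 0.0411, 0.1812]
eef_rot: [-0.706, -0.031, 0.023, 0.707]
contact_force: [0.4, 0.7, 0.3]
opening: 0.213
t 38.88 tcp w [0.5495 0.0411 0.1812] ch [-0.037   0.0077  0.1812] head 94.32 F [0.4 0.7 0.3] op 0.213 q7 0.74
clock: 39.38
tool_pos: [0.5451, 0.0388, 0.0346]
eef_rot: [0.707, 0.026, -0.028, -0.706]
contact_force: [0.6, -1.2, -0.4]
opening: 0.224
clock: 39.97
tool_pos: [0.5475, 0.0395, 0.0975]
eef_rot: [-0.706, -0.028, 0.025, 0.707]
contact_force: [0.2, -1.0, 0.4]
opening: 0.377
t 39.97 tcp w [0.5475 0.0395 0.0975] ch [-0.0391  0.0063  0.0975] head 94.30 F [ 0.2 -1.   0.4] op 0.377 q7 0.62
[-0.0045, 0.0635, 0.0525, -0.0001, -0.0021, 0.0013]
[-0.0002, 0.0644, -0.0462, -0.0001, -0.0021, 0.0013]
```

```bash
python3 -m handwheel '[[[-0.004,0,0.035,0,0,0],[-0.004,0.01,0.052,0,0,0],[-0.004,0.04,0.052,0,0,0],[-0.004,0.06,0.052,0,0,0],[-0.004,0.064,0.052,0,0,0],[-0.004,0.064,0.052,0,0,0]]]'
python3 -m handwheel '[[[0,0,0,0,0,0],[0,0,0,0,0,0],[0,0,0,0,0,0],[0,0,0,0,0,0],[0,-0.03,0,0,0,0],[0,-0.07,0,0,0,0],[0,-0.11,0,0,0,0],[0,-0.14,0,0,0,0],[0,-0.14,0,0,0,0]]]' -1 25
python3 -m handwheel '[[[0,0.04,0,0,0,0],[0,0.08,0,0,0,0],[0,0.11,0,0,0,0],[0,0.13,0,0,0,0],[0,0.139,0,0,0,0],[0,0.139,0,0,0,0]]]'
python3 -m handwheel '[[[0,0,0,0,0,0],[0,0,0,0,0,0],[0,0,0,0,0,0],[0,-0.03,0,0,0,0],[0,-0.06,0,0,0,0],[0,-0.06,-0.03,0,0,0],[0,-0.06,-0.065,0,0,0],[0,-0.06,-0.098,0,0,0],[0,-0.06,-0.098,0,0,0],[0,-0.06,-0.098,0,0,0]]]' -0.25
python3 - <<'E'
from h import *
st()
for p in ([.5393,.0916,.034],[.551,-.0065,.033]): print(rel(p,94.68))
E
```

```text
clock: 40.47
tool_pos: [0.5367, 0.0903, 0.0301]
eef_rot: [0.707, 0.026, -0.028, -0.706]
contact_force: [0.4, -0.3, 0.4]
opening: 0.377
clock: 41.22
tool_pos: [0.5413, 0.0928, 0.1777]
eef_rot: [-0.705, -0.03, 0.023, 0.708]
contact_force: [0.7, 0.7, -0.3]
opening: 0.222
clock: 41.72
tool_pos: [0.5372, 0.0903, 0.0314]
eef_rot: [0.707, 0.026, -0.028, -0.706]
contact_force: [-0.1, 0.3, -0.0]
opening: 0.225
clock: 42.55
tool_pos: [0.5458, -0.0098, 0.0928]
eef_rot: [0.707, 0.025, -0.025, -0.706]
contact_force: [-0.3, 1.0, -0.2]
opening: 0.375
t 42.55 tcp w [ 0.5458 -0.0098  0.0928] ch [-0.0448 -0.0427  0.0928] head 94.04 F [-0.3  1.  -0.2] op 0.375 q7 0.69
[0.0006, 0.0586, 0.1017, 0.0005, -0.0036, 0.0001]
[0.0054, 0.0598, 0.003, 0.0005, -0.0036, 0.0001]
```

```bash
python3 -m handwheel '[[[0.005,0.02,0.003,0,0,0],[0.005,0.05,0.003,0,0,0],[0.005,0.06,0.003,0,0,0],[0.005,0.06,0.003,0,0,0]]]'
python3 -m handwheel '[[[0,0,0,0,0,0],[0,0,0,0,0,0],[0,0,0,0,0,0],[0,0,0,0,0,0],[0,-0.03,0,0,0,0],[0,-0.07,0,0,0,0],[0,-0.11,0,0,0,0],[0,-0.14,0,0,0,0],[0,-0.14,0,0,0,0]]]' -1 25
python3 -m handwheel '[[[0,0.04,0,0,0,0],[0,0.08,0,0,0,0],[0,0.11,0,0,0,0],[0,0.13,0,0,0,0],[0,0.139,0,0,0,0],[0,0.139,0,0,0,0]]]'
python3 -m handwheel '[[[0,0,0,0,0,0],[0,0,0,0,0,0],[0,0,0,0,0,0]]]' -0.25
python3 -m handwheel '[[[0,-0.03,0,0,0,0],[0,-0.07,0,0,0,0],[0,-0.11,-0.01,0,0,0],[-0.005,-0.14,-0.045,0,0.03,0],[-0.015,-0.16,-0.08,0,0.06,0],[-0.03,-0.16,-0.115,0,0.09,0],[-0.045,-0.16,-0.15,0,0.12,0],[-0.06,-0.16,-0.185,0,0.15,0],[-0.075,-0.16,-0.22,0,0.18,0],[-0.095,-0.16,-0.255,0,0.21,0],[-0.11,-0.16,-0.27,0,0.25,0],[-0.11,-0.16,-0.27,0,0.29,0]]]' -0.25
python3 look.py w8 bracket_1
python3 - <<'E'
from h import *
snapshot('side');snapshot('wrist'); st(); print(rel([.4411,-.3345,.004],39.5))
E
```

```text
clock: 42.88
tool_pos: [0.5487, -0.0024, 0.0308]
eef_rot: [-0.707, -0.026, 0.029, 0.707]
contact_force: [-0.4, -0.1, -0.0]
opening: 0.371
clock: 43.63
tool_pos: [0.5538, -0.0019, 0.1791]
eef_rot: [-0.706, -0.031, 0.023, 0.707]
contact_force: [-0.5, 1.0, -0.2]
opening: 0.222
clock: 44.13
tool_pos: [0.5493, -0.0038, 0.0325]
eef_rot: [0.707, 0.026, -0.028, -0.706]
contact_force: [-0.2, 0.1, -0.0]
opening: 0.222
clock: 44.38
tool_pos: [0.5509, -0.0034, 0.0342]
eef_rot: [-0.707, -0.027, 0.026, 0.707]
contact_force: [0.3, 0.2, -0.2]
opening: 0.369
clock: 45.38
tool_pos: [0.4564, -0.2874, 0.1932]
eef_rot: [0.646, -0.292, 0.291, -0.642]
contact_force: [-0.5, -0.2, 0.3]
opening: 0.374
t 45.38 tcp w [ 0.4564 -0.2874  0.1932] ch [-0.1566 -0.3121  0.1932] head 41.29 F [-0.5 -0.2  0.3] op 0.374 q7 0.61
bracket_1 [207.0, 136.0, 244.0, 218.0] 0.69 [ 0.4482 -0.3227  0.006 ]
bracket_1 [419.0, 243.0, 442.0, 259.0] 0.48 [ 0.6957 -0.2298  0.006 ]
comp [207, 139, 36, 76, 1292] ctr 447 -324 size 37 90 ang 38.1
t 45.58 tcp w [ 0.4618 -0.2803  0.1942] ch [-0.1506 -0.3054  0.1942] head 42.49 F [0.1 0.7 0.2] op 0.374 q7 0.62
[0.0258, 0.1901, -0.0521, -0.0003, 0.0166, 0.0003]
```

```bash
python3 -m handwheel '[[[0.013,0.03,-0.025,0,0.017,0],[0.026,0.06,-0.054,0,0.017,0],[0.026,0.1,-0.054,0,0.017,0],[0.026,0.14,-0.054,0,0.017,0],[0.026,0.17,-0.054,0,0.017,0],[0.026,0.185,-0.054,0,0.017,0],[0.026,0.19,-0.054,0,0.017,0],[0.026,0.19,-0.054,0,0.017,0]]]'
python3 -m handwheel '[[[0,0,0,0,0,0],[0,0,0,0,0,0],[0,0,0,0,0,0],[0,0,0,0,0,0],[0,0,0,0,0,0]]]' -1 30
python3 - <<'E'
from h import *
st(); print(rel(c2w([-.025,-.088,.18]),94.68))
E
```

```text
clock: 46.25
tool_pos: [0.4391, -0.3349, 0.0026]
eef_rot: [-0.639, 0.303, -0.302, 0.64]
contact_force: [0.5, -0.4, -0.1]
opening: 0.38
clock: 46.67
tool_pos: [0.4395, -0.337, 0.0049]
eef_rot: [0.639, -0.303, 0.304, -0.639]
contact_force: [-0.9, -0.0, 6.4]
opening: 0.128
t 46.67 tcp w [ 0.4395 -0.337   0.0049] ch [-0.1774 -0.3601  0.0049] head 39.15 F [-0.9 -0.   6.4] op 0.128 q7 0.44
[-0.1376, -0.1751, 0.2799, 0.0, -0.3085, 0.0009]
```

```bash
python3 -m handwheel '[[[0,-0.03,0,0,0,0],[0,-0.07,0,0,-0.02,0],[0,-0.11,0,0,-0.05,0],[-0.01,-0.14,0.02,0,-0.08,0],[-0.025,-0.16,0.05,0,-0.11,0],[-0.04,-0.175,0.08,0,-0.145,0],[-0.057,-0.175,0.115,0,-0.18,0],[-0.074,-0.175,0.15,0,-0.215,0],[-0.091,-0.175,0.185,0,-0.25,0],[-0.108,-0.175,0.22,0,-0.285,0],[-0.124,-0.175,0.252,0,-0.308,0],[-0.137,-0.175,0.28,0,-0.308,0]]]'
python3 -m handwheel '[[[0,0,0,0,0,0],[0,0,0,0,0,0],[0,0,0,0,0,0]]]'
python3 -c "
from h import *
st();print(rel(c2w([-.025,-.088,.034]),94.68))"
```

```text
clock: 47.67
tool_pos: [0.5697, -0.051, 0.1789]
eef_rot: [-0.706, -0.03, 0.03, 0.707]
contact_force: [-0.8, -0.2, -0.1]
opening: 0.131
clock: 47.92
tool_pos: [0.5686, -0.0547, 0.1784]
eef_rot: [0.707, 0.028, -0.029, -0.706]
contact_force: [0.2, -0.8, -0.4]
opening: 0.125
t 47.92 tcp w [ 0.5686 -0.0547  0.1784] ch [-0.0257 -0.0893  0.1784] head 94.56 F [ 0.2 -0.8 -0.4] op 0.125 q7 0.95
[0.0009, 0.1444, 0.0015, 0.0005, -0.0006, -0.0004]
```

Lower, release, rise, and look at the chamber.

```bash
python3 -m handwheel '[[[0,0.04,0.001,0,0,0],[0,0.08,0.001,0,0,0],[0,0.11,0.001,0,0,0],[0,0.13,0.001,0,0,0],[0,0.142,0.001,0,0,0],[0,0.142,0.001,0,0,0]]]'
python3 -m handwheel '[[[0,0,0,0,0,0],[0,0,0,0,0,0],[0,0,0,0,0,0]]]' -0.45
python3 -m handwheel '[[[0,-0.02,0,0,0,0],[0,-0.06,0,0,0,0],[0,-0.1,0,0,0,0],[-0.03,-0.14,0.02,0,0,0],[-0.05,-0.18,0.05,0,0,0],[-0.06,-0.2,0.08,0,0,0],[-0.06,-0.2,0.09,0,0,0],[-0.06,-0.2,0.09,0,0,0]]]'
python3 look.py w9 cast_1 bracket_1
python3 - <<'E'
from h import *
im=save('side','sd11.png',1)
a=cv2.resize(im[80:270,190:350],None,fx=2.5,fy=2.5)[:,:,::-1]; w=cv2.imread('pics/w9.png'); w=cv2.resize(w,(400,300)); 
pad=np.zeros((475,400,3),np.uint8); pad[:300]=w; cv2.imwrite('pics/c11.png',np.hstack([a,pad]))
cs=get_calibration('side')
for t in ['cast_1','bracket_1']: print(t,[(np.round(b['bbox']).tolist(),round(b['confidence'],2),onz(cs,(b['bbox'][0]+b['bbox'][2])/2,(b['bbox'][1]+b['bbox'][3])/2,.034).round(3)) for b in boxes_of(t,'side') if b['confidence']>.3])
E
```

```text
clock: 48.42
tool_pos: [0.5675, -0.0549, 0.0346]
eef_rot: [0.707, 0.026, -0.029, -0.706]
contact_force: [0.0, -0.0, -0.9]
opening: 0.125
clock: 48.67
tool_pos: [0.5701, -0.0527, 0.0382]
eef_rot: [-0.707, -0.029, 0.027, 0.707]
contact_force: [-0.2, -0.3, 0.3]
opening: 0.274
clock: 49.33
tool_pos: [0.502, 0.0388, 0.2416]
eef_rot: [-0.705, -0.034, 0.028, 0.708]
contact_force: [0.5, 0.1, 0.8]
opening: 0.275
t 49.33 tcp w [0.502  0.0388 0.2416] ch [-0.0846  0.0093  0.2416] head 95.08 F [0.5 0.1 0.8] op 0.275 q7 0.79
cast_1 [240.0, 162.0, 259.0, 213.0] 0.93 [0.554  0.0438 0.006 ]
cast_1 [202.0, 161.0, 222.0, 213.0] 0.71 [ 0.5577 -0.0046  0.006 ]
cast_1 [281.0, 161.0, 301.0, 212.0] 0.55 [0.5482 0.0976 0.006 ]
bracket_1 [161.0, 158.0, 196.0, 232.0] 0.8 [ 0.5728 -0.0484  0.006 ]
bracket_1 [282.0, 160.0, 299.0, 213.0] 0.66 [0.5479 0.0971 0.006 ]
comp [162, 161, 32, 70, 1145] ctr 574 -48 size 98 39 ang 1.8
comp [282, 161, 17, 25, 371] ctr 529 94 size 32 20 ang 4.4
comp [203, 163, 16, 25, 357] ctr 541 -7 size 32 19 ang 5.0
comp [240, 190, 14, 20, 231] ctr 570 41 size 27 17 ang 5.0
cast_1 [([253.0, 207.0, 275.0, 223.0], 0.55, array([ 0.552, -0.001,  0.034])), ([236.0, 189.0, 257.0, 202.0], 0.51, array([0.53 , 0.087, 0.034])), ([244.0, 201.0, 268.0, 213.0], 0.51, array([0.541, 0.034, 0.034])), ([333.0, 246.0, 343.0, 269.0], 0.38, array([ 0.678, -0.197,  0.034]))]
bracket_1 [([258.0, 219.0, 266.0, 228.0], 0.64, array([ 0.536, -0.029,  0.034])), ([228.0, 120.0, 270.0, 168.0], 0.31, array([0.611, 0.308, 0.034]))]
```

View pics/c11.png

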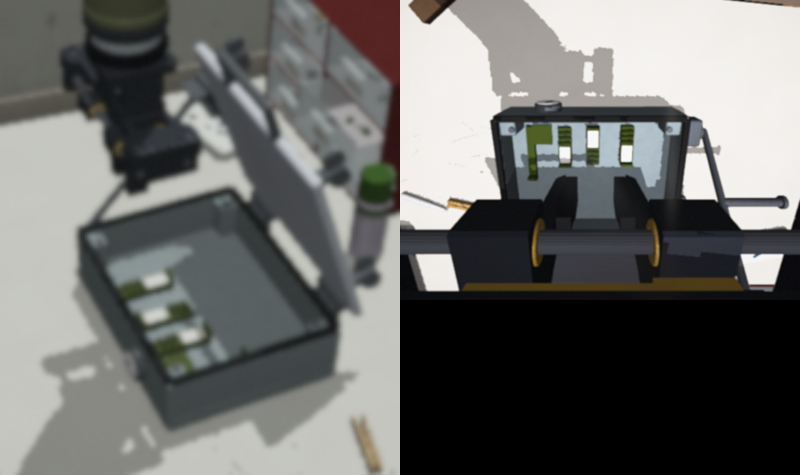

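```bash
python3 -m handwheel '[[[0,-0.04,0,0,0.04,0],[0,-0.08,0,0,0.08,0],[0,-0.12,0,0,0.12,0],[0,-0.145,0,0,0.16,0],[0.02,-0.15,0,0,0.2,0],[0.04,-0.15,0,0,0.24,0],[0.06,-0.15,0,0,0.28,0],[0.08,-0.15,0,0,0.32,0],[0.09,-0.15,0,0,0.36,0],[0.1,-0.15,0,0,0.4,0],[0.11,-0.15,0,0,0.44,0],[0.11,-0.15,0,0,0.48,0]]]' -0.1
python3 -m handwheel '[[[0,0,0,0,0.02,0],[0,0,0,0,0.02,0]]]'
python3 -c "
from h import *
st();print(rel(c2w([.035,0,.36])),rel(c2w([.035,0,.303])))"
```

```text
clock: 50.63
tool_pos: [0.6133, 0.0401, 0.3849]
eef_rot: [0.535, -0.463, 0.463, -0.534]
contact_force: [0.3, 0.1, -0.1]
opening: 0.451
clock: 50.8
tool_pos: [0.6119, 0.0402, 0.3854]
eef_rot: [0.521, -0.479, 0.478, -0.52]
contact_force: [0.5, -0.4, 0.6]
opening: 0.45
t 50.80 tcp w [0.6119 0.0402 0.3854] ch [0.0251 0.0017 0.3854] head 4.88 F [ 0.5 -0.4  0.6] op 0.450 q7 -0.32
[0.0017, 0.0254, 0.0099, 0.0006, 0.0011, 0.0002] [0.0017, 0.0824, 0.01, 0.0006, 0.0011, 0.0002]
```

```bash
python3 -m handwheel '[[[0.001,0.02,0.008,0,0,0],[0.002,0.05,0.01,0,0,0],[0.002,0.075,0.01,0,0,0],[0.002,0.083,0.01,0,0,0],[0.002,0.083,0.01,0,0,0]]]'
python3 -m handwheel '[[[0,0,0,0,0,0],[0,0,0,0,0,0],[0,0,0,0,0,0],[0,0,0,0,0,0],[0,0,0,0,0,0]]]' -1 40
python3 -c "
from h import *
st()"
python3 -m handwheel '[[[0,-0.001,0.005,0,0,0],[0,-0.002,0.01,0,0,0],[0,-0.003,0.015,0,0,0],[0,-0.005,0.02,0,0,0],[0,-0.006,0.026,0,0,0],[0,-0.007,0.032,0,0,0],[0,-0.008,0.038,0,0,0],[0,-0.009,0.044,0,0,0],[0,-0.01,0.05,0,0,0],[0,-0.011,0.055,0,0,0],[0,-0.011,0.055,0,0,0],[0,-0.011,0.055,0,0,0]]]'
python3 - <<'E'
from h import *
st(); print(rel(c2w([.0,.221,.22])),rel(c2w([.0,.221,.098])))
E
```

```text
clock: 51.22
tool_pos: [0.6205, 0.0389, 0.3009]
eef_rot: [0.523, -0.479, 0.476, -0.52]
contact_force: [0.2, -0.3, 0.1]
opening: 0.451
clock: 51.63
tool_pos: [0.6223, 0.0402, 0.3049]
eef_rot: [-0.521, 0.477, -0.478, 0.522]
contact_force: [-0.3, -0.4, 3.0]
opening: 0.118
t 51.63 tcp w [0.6223 0.0402 0.3049] ch [0.0355 0.0009 0.3049] head 5.05 F [-0.3 -0.4  3. ] op 0.118 q7 -0.36
clock: 52.63
tool_pos: [0.6763, 0.045, 0.3156]
eef_rot: [0.522, -0.478, 0.477, -0.521]
contact_force: [-2.5, -0.1, 4.6]
opening: 0.119
t 52.63 tcp w [0.6763 0.045  0.3156] ch [0.0897 0.0013 0.3156] head 5.06 F [-2.5 -0.1  4.6] op 0.119 q7 -0.32
[-0.2203, 0.0956, -0.0882, 0.0002, 0.0021, 0.0001] [-0.2203, 0.2176, -0.0881, 0.0002, 0.0021, 0.0001]
```

```bash

python3 -m handwheel '[[[0,0,0,0,0,0],[0,0,0,0,0,0],[0,0,0,0,0,0],[0,-0.03,0,0,0,0],[0,-0.06,0,0,0,0],[-0.04,-0.065,-0.01,0,0,0],[-0.08,-0.065,-0.025,0,0,0],[-0.12,-0.065,-0.04,0,0,0],[-0.155,-0.06,-0.055,0,0,0],[-0.19,-0.05,-0.07,0,0,0],[-0.22,-0.03,-0.088,0,0,0],[-0.22,0,-0.088,0,0,0]]]' -0.1
python3 -m handwheel '[[[0,0.04,0,0,0,0],[0,0.08,0,0,0,0],[0,0.12,0,0,0,0],[0,0.14,0,0,0,0],[0,0.14,0,0,0,0],[0,0.14,0,0,0,0]]]'
python3 -c "
from h import *
st();print(rel(c2w([.0,.221,.098])))"
```

```text
clock: 53.63
tool_pos: [0.5649, 0.2669, 0.3173]
eef_rot: [-0.521, 0.476, -0.472, 0.528]
contact_force: [-1.0, -0.0, -0.0]
opening: 0.454
clock: 54.13
tool_pos: [0.5695, 0.2563, 0.1741]
eef_rot: [0.522, -0.478, 0.477, -0.521]
contact_force: [0.4, 0.4, 0.4]
opening: 0.449
t 54.13 tcp w [0.5695 0.2563 0.1741] ch [0.0005 0.2206 0.1741] head 5.05 F [0.4 0.4 0.4] op 0.449 q7 -0.80
[-0.0004, 0.0761, -0.0004, 0.0004, 0.0021, 0.0001]
```

```bash

python3 -m handwheel '[[[0,0.03,0,0,0.002,0],[0,0.06,0,0,0.002,0],[0,0.076,0,0,0.002,0],[0,0.076,0,0,0.002,0]]]'
python3 -m handwheel '[[[0,0,0,0,0,0],[0,0,0,0,0,0],[0,0,0,0,0,0],[0,0,0,0,0,0],[0,0,0,0,0,0]]]' -1 20
python3 -c "
from h import *
st()"
python3 -m handwheel '[[[0,0.006,0.006,0,0,0],[0,0.012,0.011,0,0,0],[0,0.019,0.016,0,0,0],[0,0.025,0.02,0,0,0],[0,0.032,0.024,0,0,0],[0,0.039,0.027,0,0,0],[0,0.047,0.03,0,0,0],[0,0.054,0.032,0,0,0],[0,0.062,0.033,0,0,0],[0,0.07,0.034,0,0,0],[0,0.078,0.0345,0,0,0],[0,0.078,0.0345,0,0,0]]]'
python3 -m handwheel '[[[0,0,0,0,0,0],[0,0,0,0,0,0]]]'
python3 -c "
from h import *
st()"
```

```text
clock: 54.47
tool_pos: [0.5694, 0.2559, 0.0976]
eef_rot: [0.521, -0.479, 0.479, -0.519]
contact_force: [-0.5, -0.1, -0.3]
opening: 0.449
clock: 54.88
tool_pos: [0.5696, 0.2569, 0.0996]
eef_rot: [-0.52, 0.479, -0.479, 0.52]
contact_force: [0.2, -0.4, 1.5]
opening: 0.107
t 54.88 tcp w [0.5696 0.2569 0.0996] ch [0.0006 0.2211 0.0996] head 4.70 F [ 0.2 -0.4  1.5] op 0.107 q7 -0.86
clock: 55.88
tool_pos: [0.603, 0.2595, 0.0186]
eef_rot: [0.521, -0.48, 0.478, -0.52]
contact_force: [-3.9, 3.1, -1.9]
opening: 0.095
clock: 56.05
tool_pos: [0.6031, 0.2595, 0.0198]
eef_rot: [0.521, -0.479, 0.478, -0.52]
contact_force: [-5.2, 3.4, -2.9]
opening: 0.094
t 56.05 tcp w [0.6031 0.2595 0.0198] ch [0.0342 0.2211 0.0198] head 4.73 F [-5.2  3.4 -2.9] op 0.094 q7 -0.86
```

```bash

python3 -m handwheel '[[[0,0.003,0,0,0,0],[0,0.005,0,0,0,0],[0,0.005,0,0,0,0],[0,0.005,0,0,0,0]]]'
python3 - <<'E'
from h import *
st(); im=snapshot('side'); cs=get_calibration('side')
print(boxes_of('prop_pin','side')[:2])
E
```

```text
clock: 56.38
tool_pos: [0.6031, 0.2596, 0.0175]
eef_rot: [0.521, -0.479, 0.479, -0.52]
contact_force: [-8.9, 0.3, 14.1]
opening: 0.098
t 56.38 tcp w [0.6031 0.2596 0.0175] ch [0.0343 0.2211 0.0175] head 4.72 F [-8.9  0.3 14.1] op 0.098 q7 -0.86
[]
```

```bash

python3 -m handwheel '[[[0,-0.004,0,0,0,0],[0,-0.004,0,0,0,0],[0,-0.004,0,0,0,0],[0,-0.03,0,0,0,0],[0,-0.07,0,0,0,0],[0,-0.11,0,0,0,0],[0,-0.15,0,0,0,0],[0,-0.19,0,0,0,0],[0,-0.23,0,0,0,0],[0,-0.27,0,0,0,0],[0,-0.31,0,0,0,0],[0,-0.35,0,0,0,0]]]' -0.1
python3 -m handwheel '[[[0.03,-0.36,0.01,0,0,0],[0.03,-0.01,0.01,0,0,0]]]' 2>/dev/null | head -0
python3 -c "
from h import *
st();print(rel(c2w([.085,0,.39])),rel(c2w([.085,0,.313])))"
```

```text
clock: 57.48
tool_pos: [0.6048, 0.2579, 0.3677]
eef_rot: [-0.519, 0.479, -0.48, 0.52]
contact_force: [1.0, 0.0, -1.0]
opening: 0.453
t 57.65 tcp w [0.6203 0.2399 0.3922] ch [0.0498 0.2001 0.3922] head 4.96 F [1.9 1.6 1.9] op 0.452 q7 -0.60
[0.2003, -0.0002, 0.0341, -0.0083, 0.0016, -0.0054] [0.2016, 0.0767, 0.0321, -0.0083, 0.0016, -0.0054]
```

```bash

python3 -m handwheel '[[[0.035,0,0.01,0,0,0],[0.075,0,0.02,0,0,0],[0.11,0,0.03,0,0,0],[0.145,0,0.035,0,0,0],[0.175,0,0.035,0,0,0],[0.195,0,0.034,0,0,0],[0.2,0,0.034,0,0,0],[0.2,0,0.034,0,0,0],[0.2,0,0.034,0,0,0]]]'
python3 -c "
from h import *
st();print(rel(c2w([.085,0,.313])))"
```

```text
clock: 58.4
tool_pos: [0.6666, 0.0351, 0.3759]
eef_rot: [-0.52, 0.479, -0.479, 0.521]
contact_force: [0.1, 0.8, -0.5]
opening: 0.451
t 58.40 tcp w [0.6666 0.0351 0.3759] ch [ 0.0792 -0.0078  0.3759] head 4.74 F [ 0.1  0.8 -0.5] op 0.451 q7 -0.29
[-0.0077, 0.0629, 0.0058, -0.0001, 0.0003, -0.0004]
```

Then close on the bar and plan the arc down to shut.

```bash

python3 -m handwheel '[[[-0.004,0,0.004,0,0,0],[-0.008,0.01,0.006,0,0,0],[-0.008,0.035,0.006,0,0,0],[-0.008,0.055,0.006,0,0,0],[-0.008,0.064,0.006,0,0,0],[-0.008,0.064,0.006,0,0,0]]]'
python3 -m handwheel '[[[0,0,0,0,0,0],[0,0,0,0,0,0],[0,0,0,0,0,0],[0,0,0,0,0,0],[0,0,0,0,0,0]]]' -1 40
python3 - <<'E'
from h import *
st(); s=r.get_state();x=w2c(s['tool_pos'])[0]
from scipy.optimize import brentq
B=lambda t:np.array([.115-.255*np.cos(t)+.006*np.sin(t),.081+.255*np.sin(t)+.006*np.cos(t)])
t=brentq(lambda t:B(t)[0]-x,0,1.56); print('th',t,B(t))
a=t
while a>0.01:
    L=[]; b=a
    for i in range(12):
        b=max(b-.0245,0); d=B(b)-B(a); L.append([0,round(float(-d[1]),3),round(float(d[0]),3)])
    a=b; print(round(a,3),L)
E
```

```text
clock: 58.9
tool_pos: [0.6704, 0.0434, 0.3089]
eef_rot: [0.522, -0.48, 0.477, -0.519]
contact_force: [0.3, -0.6, 0.4]
opening: 0.449
clock: 59.32
tool_pos: [0.6725, 0.0424, 0.313]
eef_rot: [-0.519, 0.479, -0.48, 0.521]
contact_force: [-0.5, 0.5, 2.1]
opening: 0.11
t 59.32 tcp w [0.6725 0.0424 0.313 ] ch [ 0.0857 -0.001   0.313 ] head 4.68 F [-0.5  0.5  2.1] op 0.110 q7 -0.33
th 1.4321393610070108 [0.08569808 0.33438192]
1.138 [[0, 0.001, -0.006], [0, 0.002, -0.012], [0, 0.003, -0.019], [0, 0.004, -0.025], [0, 0.005, -0.031], [0, 0.007, -0.037], [0, 0.009, -0.043], [0, 0.011, -0.049], [0, 0.013, -0.055], [0, 0.015, -0.061], [0, 0.017, -0.066], [0, 0.019, -0.072]]
0.844 [[0, 0.003, -0.006], [0, 0.005, -0.011], [0, 0.008, -0.017], [0, 0.011, -0.022], [0, 0.014, -0.028], [0, 0.017, -0.033], [0, 0.021, -0.038], [0, 0.024, -0.044], [0, 0.028, -0.049], [0, 0.032, -0.054], [0, 0.035, -0.059], [0, 0.039, -0.063]]
0.55 [[0, 0.004, -0.005], [0, 0.008, -0.009], [0, 0.013, -0.014], [0, 0.017, -0.018], [0, 0.022, -0.023], [0, 0.026, -0.027], [0, 0.031, -0.031], [0, 0.036, -0.035], [0, 0.041, -0.039], [0, 0.046, -0.042], [0, 0.051, -0.046], [0, 0.056, -0.049]]
0.256 [[0, 0.005, -0.003], [0, 0.011, -0.007], [0, 0.016, -0.01], [0, 0.022, -0.013], [0, 0.027, -0.015], [0, 0.033, -0.018], [0, 0.039, -0.02], [0, 0.044, -0.023], [0, 0.05, -0.025], [0, 0.056, -0.027], [0, 0.062, -0.029], [0, 0.068, -0.031]]
0 [[0, 0.006, -0.002], [0, 0.012, -0.003], [0, 0.018, -0.005], [0, 0.024, -0.006], [0, 0.03, -0.007], [0, 0.037, -0.008], [0, 0.043, -0.008], [0, 0.049, -0.009], [0, 0.055, -0.009], [0, 0.062, -0.01], [0, 0.064, -0.01], [0, 0.064, -0.01]]
```

```bash

python3 -m handwheel '[[[0,0.001,-0.006,0,0,0],[0,0.002,-0.012,0,0,0],[0,0.003,-0.019,0,0,0],[0,0.004,-0.025,0,0,0],[0,0.005,-0.031,0,0,0],[0,0.007,-0.037,0,0,0],[0,0.009,-0.043,0,0,0],[0,0.011,-0.049,0,0,0],[0,0.013,-0.055,0,0,0],[0,0.015,-0.061,0,0,0],[0,0.017,-0.066,0,0,0],[0,0.019,-0.072,0,0,0]]]'
python3 -m handwheel '[[[0,0.003,-0.006,0,0,0],[0,0.005,-0.011,0,0,0],[0,0.008,-0.017,0,0,0],[0,0.011,-0.022,0,0,0],[0,0.014,-0.028,0,0,0],[0,0.017,-0.033,0,0,0],[0,0.021,-0.038,0,0,0],[0,0.024,-0.044,0,0,0],[0,0.028,-0.049,0,0,0],[0,0.032,-0.054,0,0,0],[0,0.035,-0.059,0,0,0],[0,0.039,-0.063,0,0,0]]]'
python3 -c "
from h import *
st()"
```

```text
clock: 60.32
tool_pos: [0.6053, 0.0365, 0.2943]
eef_rot: [-0.516, 0.477, -0.482, 0.524]
contact_force: [14.6, -0.1, -7.3]
opening: 0.104
clock: 61.32
tool_pos: [0.5437, 0.0311, 0.2561]
eef_rot: [-0.515, 0.476, -0.483, 0.524]
contact_force: [9.7, -1.0, 2.6]
opening: 0.1
t 61.32 tcp w [0.5437 0.0311 0.2561] ch [-0.0436 -0.0017  0.2561] head 4.60 F [ 9.7 -1.   2.6] op 0.100 q7 -0.45
```

```bash

python3 -m handwheel '[[[0,0.004,-0.005,0,0,0],[0,0.008,-0.009,0,0,0],[0,0.013,-0.014,0,0,0],[0,0.017,-0.018,0,0,0],[0,0.022,-0.023,0,0,0],[0,0.026,-0.027,0,0,0],[0,0.031,-0.031,0,0,0],[0,0.036,-0.035,0,0,0],[0,0.041,-0.039,0,0,0],[0,0.046,-0.042,0,0,0],[0,0.051,-0.046,0,0,0],[0,0.056,-0.049,0,0,0]]]'
python3 -m handwheel '[[[0,0.005,-0.003,0,0,0],[0,0.011,-0.007,0,0,0],[0,0.016,-0.01,0,0,0],[0,0.022,-0.013,0,0,0],[0,0.027,-0.015,0,0,0],[0,0.033,-0.018,0,0,0],[0,0.039,-0.02,0,0,0],[0,0.044,-0.023,0,0,0],[0,0.05,-0.025,0,0,0],[0,0.056,-0.027,0,0,0],[0,0.062,-0.029,0,0,0],[0,0.068,-0.031,0,0,0]]]'
python3 -m handwheel '[[[0,0.006,-0.002,0,0,0],[0,0.012,-0.003,0,0,0],[0,0.018,-0.005,0,0,0],[0,0.024,-0.006,0,0,0],[0,0.03,-0.007,0,0,0],[0,0.036,-0.008,0,0,0],[0,0.041,-0.008,0,0,0],[0,0.046,-0.009,0,0,0],[0,0.05,-0.009,0,0,0],[0,0.054,-0.01,0,0,0],[0,0.058,-0.01,0,0,0],[0,0.061,-0.01,0,0,0]]]'
python3 -c "
from h import *
st()"
```

```text
clock: 62.32
tool_pos: [0.4933, 0.0266, 0.2]
eef_rot: [-0.517, 0.477, -0.482, 0.522]
contact_force: [6.4, -3.0, 5.4]
opening: 0.091
clock: 63.32
tool_pos: [0.4604, 0.0237, 0.1312]
eef_rot: [-0.518, 0.478, -0.481, 0.521]
contact_force: [3.1, -3.8, 8.8]
opening: 0.093
clock: 64.32
tool_pos: [0.4489, 0.0227, 0.0696]
eef_rot: [-0.519, 0.478, -0.481, 0.52]
contact_force: [1.8, -3.5, 4.2]
opening: 0.087
t 64.32 tcp w [0.4489 0.0227 0.0696] ch [-0.1387 -0.0024  0.0696] head 4.60 F [ 1.8 -3.5  4.2] op 0.087 q7 -0.78
```

```bash

python3 -m handwheel '[[[0,0.003,0,0,0,0],[0,0.005,0,0,0,0],[0,0.005,0,0,0,0],[0,0.005,0,0,0,0],[0,0.005,0,0,0,0],[0,0.005,0,0,0,0]]]'
python3 -c "
from h import *
st()"
```

```text
clock: 64.82
tool_pos: [0.4485, 0.0228, 0.0639]
eef_rot: [0.52, -0.479, 0.48, -0.52]
contact_force: [3.6, -5.1, -1.3]
opening: 0.092
t 64.82 tcp w [0.4485 0.0228 0.0639] ch [-0.1391 -0.0023  0.0639] head 4.60 F [ 3.6 -5.1 -1.3] op 0.092 q7 -0.78
```

```bash

python3 -m handwheel '[[[0,0.003,0,0,0,0],[0,0.006,0,0,0,0],[0,0.006,0,0,0,0],[0,0.006,0,0,0,0],[0,0.006,0,0,0,0]]]'
python3 - <<'E'
from h import *
st(); save('side','sd12.png',1); save('scene','sc12.png',1)
cs=get_calibration('side')
f=lambda d,n,y,th:c2w([.115-d*np.cos(th)+n*np.sin(th),y,.081+d*np.sin(th)+n*np.cos(th)])
for th in (0,.05,.1): print(th,proj(cs,[f(.194,.036,.1044,th),f(.194,.036,-.1044,th)]).round(1))
print([(np.round(b['bbox']),b['confidence']) for b in boxes_of('wing_fl','side')])
E
```

```text
clock: 65.23
tool_pos: [0.4484, 0.0227, 0.0584]
eef_rot: [0.52, -0.479, 0.48, -0.52]
contact_force: [1.5, -5.8, 7.3]
opening: 0.094
t 65.23 tcp w [0.4484 0.0227 0.0584] ch [-0.1392 -0.0023  0.0584] head 4.60 F [ 1.5 -5.8  7.3] op 0.094 q7 -0.79
0 [[230.3 164.9]
 [261.  214.9]]
0.05 [[230.8 162. ]
 [261.8 212. ]]
0.1 [[231.6 159. ]
 [262.8 208.9]]
[]
```

```bash

python3 -m handwheel '[[[0,0.002,0,0,0,0],[0,0.004,0,0,0,0],[0,0.006,0,0,0,0],[0,0.006,0,0,0,0],[0,0.006,0,0,0,0]]]'
python3 - <<'E'
from h import *
st(); im=save('side','sd12.png',1)
a=cv2.imread('pics/side0.png'); a=cv2.resize(a,(512,384)); b=im[:,:,::-1]
# compare rear/front cover by phase corr on right-hand part of cover
for box in [(285,200,335,245),(215,140,245,175),(245,195,290,260)]:
    x0,y0,x1,y1=box
    ga=cv2.cvtColor(a[y0-12:y1+12,x0-12:x1+12].copy(),cv2.COLOR_BGR2GRAY); gb=cv2.cvtColor(np.ascontiguousarray(b[y0:y1,x0:x1]),cv2.COLOR_BGR2GRAY)
    m=cv2.matchTemplate(ga,gb,cv2.TM_CCOEFF_NORMED); _,v,_,l=cv2.minMaxLoc(m); print(box,v,l[0]-12,l[1]-12)
E
```

```text
clock: 65.8
tool_pos: [0.4485, 0.0228, 0.0556]
eef_rot: [-0.519, 0.478, -0.481, 0.521]
contact_force: [-3.1, -4.7, 51.0]
opening: 0.091
t 65.80 tcp w [0.4485 0.0228 0.0556] ch [-0.1391 -0.0023  0.0556] head 4.64 F [-3.1 -4.7 51. ] op 0.091 q7 -0.80
(285, 200, 335, 245) 0.9996407628059387 0 0
(215, 140, 245, 175) 0.20151260495185852 0 0
(245, 195, 290, 260) 0.9768245220184326 0 0
```

```bash

python3 -m handwheel '[[[0,-0.003,0,0,0,0],[0,-0.005,0,0,0,0],[0,-0.005,0,0,0,0]]]'
python3 -m handwheel '[[[0,0,0,0,0,0],[0,0,0,0,0,0],[0,0,0,0,0,0],[0,-0.03,0,0,0,0],[0,-0.07,0,0,0,0],[0,-0.11,0,0,0,0],[0,-0.13,0,0,-0.04,0],[0,-0.13,0,0,-0.08,0],[-0.02,-0.13,0.02,0,-0.12,0],[-0.05,-0.13,0.04,0,-0.16,0],[-0.08,-0.13,0.05,0,-0.2,0],[-0.1,-0.13,0.06,0,-0.24,0]]]' -0.32
python3 - <<'E'
from h import *
st()
c=get_calibration('wrist'); c['T']=np.load('w1T.npy')
for n,a,b in [('fl',(292,25),(360,27)),('bl',(543,29),(614,18)),('br',(512,318),(571,336)),('fr',(308,331),(366,324))]:
    a=onz(c,a[0]/1.5,a[1]/1.5,.12);b=onz(c,b[0]/1.5,b[1]/1.5,.12); d=b-a; print(n,'cw deg',4.68-np.degrees(np.arctan2(d[1],d[0])),w2c((a+b)/2))
print(rel(c2w([-.079,.1044,.17]),94.68))
E
```

```text
clock: 66.1
tool_pos: [0.4484, 0.0229, 0.0575]
eef_rot: [-0.52, 0.479, -0.48, 0.52]
contact_force: [2.6, -4.3, -1.1]
opening: 0.089
clock: 67.1
tool_pos: [0.4993, 0.1322, 0.1871]
eef_rot: [-0.659, 0.253, -0.252, 0.662]
contact_force: [-0.2, 0.4, -0.3]
opening: 0.341
t 67.10 tcp w [0.4993 0.1322 0.1871] ch [-0.0796  0.1027  0.1871] head 48.16 F [-0.2  0.4 -0.3] op 0.341 q7 -0.17
fl cw deg 1.909046482349098 [-0.08134217  0.10389344  0.12      ]
bl cw deg -7.650584115388323 [0.07727123 0.10419445 0.12      ]
br cw deg 18.211425650758823 [ 0.07571049 -0.10401603  0.12      ]
fr cw deg -7.083080193789952 [-0.08113368 -0.10329468  0.12      ]
[-0.0008, 0.0171, 0.0016, -0.001, -0.2585, -0.0003]
```

```bash

python3 -m handwheel '[[[0,0,0,0,-0.04,0],[0,0,0.001,0,-0.08,0],[0,0,0.001,0,-0.12,0],[0,0,0.001,0,-0.16,0],[0,0.01,0.001,0,-0.2,0],[0,0.03,0.001,0,-0.232,0],[0,0.03,0.001,0,-0.232,0],[0,0.03,0.001,0,-0.232,0]]]'
python3 - <<'E'
from h import *
st(); print(rel(c2w([-.079,.1044,.103]),90))
c=get_calibration('wrist');im=save('wrist','w10.png',1)
print([(np.round(b['bbox']),round(b['confidence'],2)) for b in boxes_of('wing_fl','wrist')])
print(proj(c,[c2w([x,y,.117]) for x in (-.079,.079) for y in (.1044,-.1044)]).round())
E
```

```text
clock: 67.77
tool_pos: [0.4987, 0.1291, 0.1561]
eef_rot: [0.707, -0.005, 0.003, -0.707]
contact_force: [0.2, -0.0, 0.4]
opening: 0.341
t 67.77 tcp w [0.4987 0.1291 0.1561] ch [-0.0804  0.0996  0.1561] head 89.31 F [ 0.2 -0.   0.4] op 0.341 q7 0.37
[0.0011, 0.0531, 0.0049, 0.0001, -0.0038, -0.001]
[(array([251., 178., 279., 245.]), 0.84)]
[[257. 214.]
 [-53. 241.]
 [274. 394.]
 [ 22. 411.]]
```

```bash
python3 - <<'E'
from h import *
im=cv2.imread('pics/w10.png',0)
for v in range(172,262,6):
    row=im[v,225:305]; d=np.where(row<90)[0]; print(v, (225+d.min(),225+d.max(),len(d)) if len(d) else None)
E
```

```text
172 (np.int64(295), np.int64(304), 10)
178 (np.int64(259), np.int64(304), 19)
184 (np.int64(259), np.int64(304), 19)
190 (np.int64(257), np.int64(304), 18)
196 (np.int64(253), np.int64(274), 22)
202 (np.int64(252), np.int64(276), 25)
208 (np.int64(254), np.int64(275), 22)
214 (np.int64(255), np.int64(275), 21)
220 (np.int64(257), np.int64(273), 17)
226 (np.int64(263), np.int64(301), 15)
232 (np.int64(263), np.int64(304), 33)
238 (np.int64(264), np.int64(304), 32)
244 (np.int64(280), np.int64(304), 25)
250 (np.int64(280), np.int64(304), 25)
256 (np.int64(280), np.int64(304), 25)
```

```bash

python3 -m handwheel '[[[0.001,0.01,0.004,0,-0.028,0],[0.001,0.03,0.008,0,-0.028,0],[0.001,0.045,0.008,0,-0.028,0],[0.001,0.053,0.008,0,-0.028,0],[0.001,0.053,0.008,0,-0.028,0]]]'
python3 -m handwheel '[[[0,0,0,0,0,0],[0,0,0,0,0,0],[0,0,0,0,0,0],[0,0,0,0,0,0],[0,0,0,0,0,0]]]' -1 30
python3 -c "
from h import *
st();print(r.get_state()['moment'])"
```

```text
clock: 68.28
tool_pos: [0.5006, 0.1368, 0.1033]
eef_rot: [0.707, 0.027, -0.028, -0.706]
contact_force: [0.1, -1.3, -0.1]
opening: 0.336
clock: 68.7
tool_pos: [0.5014, 0.1389, 0.1049]
eef_rot: [-0.705, -0.028, 0.027, 0.708]
contact_force: [-0.8, 5.0, 1.3]
opening: 0.166
t 68.70 tcp w [0.5014 0.1389 0.1049] ch [-0.0769  0.1091  0.1049] head 94.50 F [-0.8  5.   1.3] op 0.166 q7 0.34
[ 1.07158566  0.01676605 -0.02365238]
```

```bash

python3 -m handwheel '[[[0,0,0,0,0,0],[0,0,0,0,0,0],[0,-0.006,0,0,0,0],[0,-0.006,0,0,0,0]]]' -0.4
python3 -m handwheel '[[[0,0,0,0,0,0],[0,0,0,0,0,0],[0,0,0,0,0,0],[0,0,0,0,0,0],[0,0,0,0,0,0]]]' -1 30
python3 -c "
from h import *
st();print(r.get_state()['moment'])"
```

```text
clock: 69.03
tool_pos: [0.5014, 0.136, 0.1105]
eef_rot: [0.707, 0.027, -0.027, -0.706]
contact_force: [-0.5, -0.5, -1.3]
opening: 0.296
clock: 69.45
tool_pos: [0.5009, 0.1389, 0.11]
eef_rot: [-0.705, -0.028, 0.028, 0.708]
contact_force: [-0.8, 5.3, -2.2]
opening: 0.084
t 69.45 tcp w [0.5009 0.1389 0.11  ] ch [-0.0774  0.1091  0.11  ] head 94.52 F [-0.8  5.3 -2.2] op 0.084 q7 0.35
[ 1.10304077 -0.06129251 -0.09071967]
```

```bash

python3 -m handwheel '[[[-0.003,0,0.001,0,0,0],[-0.003,0,0.001,0,0.036,0],[-0.003,0,0.001,0,0.072,0],[-0.003,0,0.001,0,0.108,0],[-0.003,0,0.001,0,0.144,0],[-0.003,0,0.001,0,0.18,0],[-0.003,0,0.001,0,0.216,0],[-0.003,0,0.001,0,0.252,0],[-0.003,0,0.001,0,0.288,0],[-0.003,0,0.001,0,0.32,0],[-0.003,0,0.001,0,0.334,0],[-0.003,0,0.001,0,0.334,0]]]' -1 40
python3 -c "
from h import *
st();print(r.get_state()['moment'])"
```

```text
clock: 70.45
tool_pos: [0.4996, 0.1366, 0.11]
eef_rot: [0.625, -0.33, 0.332, -0.625]
contact_force: [5.2, -1.0, -2.7]
opening: 0.09
t 70.45 tcp w [0.4996 0.1366 0.11  ] ch [-0.0789  0.107   0.11  ] head 34.22 F [ 5.2 -1.  -2.7] op 0.090 q7 -0.52
[-7.80877780e-02 -1.09036915e+00  3.63212770e-04]
```

```bash

python3 -m handwheel '[[[0,0,0,0,0,0],[0,0,0,0,0,0],[0,0,0,0,0,0],[0,-0.03,0,0,0,0],[0,-0.05,0,0,0,0]]]' -0.32
python3 -c "
from h import *
st();print(rel(c2w([.08,-.104,.157]),88))"
```

```text
clock: 70.87
tool_pos: [0.4968, 0.1378, 0.1604]
eef_rot: [0.626, -0.33, 0.329, -0.625]
contact_force: [0.9, 0.3, -0.4]
opening: 0.339
t 70.87 tcp w [0.4968 0.1378 0.1604] ch [-0.0817  0.1084  0.1604] head 34.43 F [ 0.9  0.3 -0.4] op 0.339 q7 -0.43
[0.2646, 0.0031, 0.035, 0.0007, -0.2976, -0.0007]
```

```bash

python3 -m handwheel '[[[0.03,0,0.004,0,-0.035,0],[0.07,0,0.01,0,-0.07,0],[0.11,0,0.015,0,-0.11,0],[0.15,0,0.02,0,-0.15,0],[0.19,0,0.025,0,-0.19,0],[0.225,0,0.03,0,-0.23,0],[0.25,0,0.033,0,-0.27,0],[0.264,0,0.035,0,-0.297,0],[0.264,0,0.035,0,-0.297,0],[0.264,0,0.035,0,-0.297,0],[0.264,0,0.035,0,-0.297,0]]]'
cat > wing.py <<'E'
from h import *
import sys
st(); c=get_calibration('wrist'); im=save('wrist',sys.argv[1],1)
b=[b['bbox'] for b in boxes_of('wing_fl','wrist') if b['confidence']>.4]; print(np.round(b).tolist())
g=cv2.cvtColor(im,cv2.COLOR_RGB2GRAY)
for v in range(168,262,6):
    d=np.where(g[v,215:290]<90)[0]+215
    if len(d)==0: continue
    runs=np.split(d,np.where(np.diff(d)>1)[0]+1); print(v,[(int(q[0]),int(q[-1])) for q in runs if len(q)>4])
s=r.get_state(); o,Rm=s['tool_pos'],R.from_quat(s['eef_rot']).as_matrix()
for bb in b[:1]:
    p=onz(c,(bb[0]+bb[2])/2,(bb[1]+bb[3])/2,.117); print('box ctr ch',w2c(p).round(4),'tool-frame offset',(Rm.T@(p-o)).round(4))
E
python3 wing.py w11.png
```

```text
clock: 71.78
tool_pos: [0.6745, -0.0583, 0.16]
eef_rot: [-0.707, 0.014, -0.013, 0.707]
contact_force: [0.3, -0.2, -0.3]
opening: 0.341
t 71.78 tcp w [ 0.6745 -0.0583  0.16  ] ch [ 0.0795 -0.1015  0.16  ] head 87.82 F [ 0.3 -0.2 -0.3] op 0.341 q7 0.92
[]
180 [(248, 256)]
186 [(248, 257)]
192 [(244, 258)]
198 [(239, 261)]
204 [(239, 262)]
210 [(240, 260)]
216 [(240, 260)]
222 [(243, 257)]
228 [(215, 220), (246, 253), (280, 289)]
234 [(215, 220), (245, 253), (279, 289)]
240 [(215, 220), (247, 251), (279, 289)]
246 [(215, 220), (280, 289)]
252 [(215, 220), (280, 289)]
258 [(215, 220), (280, 289)]
```

```bash
sed -i 's/^YAW=.*/YAW=4.68; ORG=np.array([.585,.0400,0])/' h.py
python3 -m handwheel '[[[-0.001,0.01,0,0,0.014,0],[-0.001,0.03,0,0,0.014,0],[-0.001,0.045,0,0,0.014,0],[-0.001,0.05,0,0,0.014,0],[-0.001,0.05,0,0,0.014,0]]]'
python3 -m handwheel '[[[0,0,0,0,0,0],[0,0,0,0,0,0],[0,0,0,0,0,0],[0,0,0,0,0,0],[0,0,0,0,0,0]]]' -1 40
python3 -c "
from h import *
st();print(r.get_state()['moment'])"
```

```text
clock: 72.3
tool_pos: [0.6734, -0.06, 0.1083]
eef_rot: [0.707, -0.03, 0.028, -0.706]
contact_force: [0.1, 0.4, -0.3]
opening: 0.34
clock: 72.72
tool_pos: [0.6756, -0.0582, 0.111]
eef_rot: [-0.705, 0.028, -0.03, 0.708]
contact_force: [0.9, 3.6, 0.7]
opening: 0.085
t 72.72 tcp w [ 0.6756 -0.0582  0.111 ] ch [ 0.0823 -0.1053  0.111 ] head 85.33 F [0.9 3.6 0.7] op 0.085 q7 0.84
[ 0.91896753 -0.27532785 -0.08062985]
```

```bash

python3 -m handwheel '[[[-0.002,0,0.001,0,0.036,0],[-0.002,0,0.001,0,0.072,0],[-0.002,0,0.001,0,0.108,0],[-0.002,0,0.001,0,0.144,0],[-0.002,0,0.001,0,0.18,0],[-0.002,0,0.001,0,0.216,0],[-0.002,0,0.001,0,0.25,0],[-0.002,0,0.001,0,0.275,0],[-0.002,0,0.001,0,0.284,0],[-0.002,0,0.001,0,0.284,0],[-0.002,0,0.001,0,0.284,0]]]'
python3 -c "
from h import *
st();print(r.get_state()['moment'])"
python3 -m handwheel '[[[0,0,0,0,0,0],[0,0,0,0,0,0],[0,0,0,0,0,0],[0,-0.03,0,0,0,0],[0,-0.05,0,0,0,0],[0,-0.05,0,0,0,0]]]' -0.32
python3 -c "
from h import *
st();print(rel(c2w([-.08,-.1055,.157]),88))"
```

```text
clock: 73.63
tool_pos: [0.6759, -0.0575, 0.1111]
eef_rot: [-0.623, 0.329, -0.333, 0.627]
contact_force: [5.2, 3.7, -3.2]
opening: 0.085
t 73.63 tcp w [ 0.6759 -0.0575  0.1111] ch [ 0.0826 -0.1045  0.1111] head 34.20 F [ 5.2  3.7 -3.2] op 0.085 q7 0.06
[ 0.65597079 -1.28646353  0.04495425]
clock: 74.13
tool_pos: [0.6751, -0.0591, 0.1643]
eef_rot: [-0.624, 0.329, -0.333, 0.626]
contact_force: [0.3, -0.1, -0.8]
opening: 0.339
t 74.13 tcp w [ 0.6751 -0.0591  0.1643] ch [ 0.0817 -0.1061  0.1643] head 34.11 F [ 0.3 -0.1 -0.8] op 0.339 q7 0.10
[-0.0801, 0.0063, -0.1406, -0.0011, -0.2994, 0.0019]
```

```bash

python3 -m handwheel '[[[-0.01,0,-0.02,0,-0.035,0],[-0.025,0,-0.045,0,-0.07,0],[-0.04,0,-0.07,0,-0.11,0],[-0.055,0,-0.097,0,-0.15,0],[-0.07,0,-0.122,0,-0.19,0],[-0.08,0.003,-0.14,0,-0.23,0],[-0.08,0.006,-0.14,0,-0.27,0],[-0.08,0.006,-0.14,0,-0.299,0],[-0.08,0.006,-0.14,0,-0.299,0],[-0.08,0.006,-0.14,0,-0.299,0],[-0.08,0.006,-0.14,0,-0.299,0]]]'
python3 wing.py w12.png
```

```text
clock: 75.05
tool_pos: [0.5122, -0.0718, 0.1538]
eef_rot: [0.707, -0.014, 0.013, -0.707]
contact_force: [-0.7, 0.4, 0.3]
opening: 0.347
t 75.05 tcp w [ 0.5122 -0.0718  0.1538] ch [-0.0817 -0.1055  0.1538] head 87.82 F [-0.7  0.4  0.3] op 0.347 q7 0.69
[[211.0, 82.0, 512.0, 372.0]]
168 [(220, 289)]
174 [(218, 253)]
192 [(244, 253)]
198 [(246, 255)]
204 [(239, 243), (248, 260)]
210 [(238, 261)]
216 [(239, 260)]
222 [(239, 259)]
228 [(215, 220), (241, 258), (280, 289)]
234 [(215, 220), (246, 253), (280, 289)]
240 [(215, 221), (247, 253), (280, 289)]
246 [(215, 221), (280, 289)]
252 [(215, 221), (280, 289)]
258 [(215, 220), (280, 289)]
box ctr ch [-0.0642 -0.0342  0.117 ] tool-frame offset [0.0088 0.0369 0.0727]
```

```bash

python3 -m handwheel '[[[0,0.01,0,0,-0.01,0],[0,0.03,0,0,-0.01,0],[0,0.044,0,0,-0.01,0],[0,0.044,0,0,-0.01,0]]]'
python3 -m handwheel '[[[0,0,0,0,0,0],[0,0,0,0,0,0],[0,0,0,0,0,0],[0,0,0,0,0,0],[0,0,0,0,0,0]]]' -1 40
python3 -c "
from h import *
st();print(r.get_state()['moment'])"
```

```text
clock: 75.48
tool_pos: [0.5107, -0.072, 0.1079]
eef_rot: [0.707, -0.003, 0.0, -0.707]
contact_force: [-0.4, -0.9, -0.5]
opening: 0.342
clock: 75.9
tool_pos: [0.5127, -0.0723, 0.1108]
eef_rot: [0.708, -0.001, 0.002, -0.707]
contact_force: [0.6, -2.5, 4.2]
opening: 0.088
t 75.90 tcp w [ 0.5127 -0.0723  0.1108] ch [-0.0812 -0.106   0.1108] head 89.75 F [ 0.6 -2.5  4.2] op 0.088 q7 0.64
[-0.44949583 -0.12972906  0.06019579]
```

```bash

python3 -m handwheel '[[[0,0,-0.001,0,0.036,0],[0,0,-0.001,0,0.072,0],[0,0,-0.001,0,0.108,0],[0,0,-0.001,0,0.144,0],[0,0,-0.001,0,0.18,0],[0,0,-0.001,0,0.216,0],[0,0,-0.001,0,0.252,0],[0,0,-0.001,0,0.285,0],[0,0,-0.001,0,0.309,0],[0,0,-0.001,0,0.309,0],[0,0,-0.001,0,0.309,0]]]'
python3 -c "
from h import *
st();print(r.get_state()['moment'])"
python3 -m handwheel '[[[0,0,0,0,0,0],[0,0,0,0,0,0],[0,0,0,0,0,0],[0,-0.03,0,0,0,0],[0,-0.05,0,0,0,0],[0,-0.05,0,0,0,0]]]' -0.32
python3 -c "
from h import *
st();print(rel(c2w([.08,.1055,.157]),88))"
```

```text
clock: 76.82
tool_pos: [0.5146, -0.0689, 0.1109]
eef_rot: [-0.622, 0.33, -0.331, 0.628]
contact_force: [3.4, 5.2, 0.0]
opening: 0.085
t 76.82 tcp w [ 0.5146 -0.0689  0.1109] ch [-0.079  -0.1028  0.1109] head 34.27 F [3.4 5.2 0. ] op 0.085 q7 -0.18
[ 0.97071709 -0.6836383  -0.02383222]
clock: 77.32
tool_pos: [0.5139, -0.0725, 0.163]
eef_rot: [-0.624, 0.33, -0.333, 0.626]
contact_force: [0.5, 0.2, 0.4]
opening: 0.34
t 77.32 tcp w [ 0.5139 -0.0725  0.163 ] ch [-0.0801 -0.1063  0.163 ] head 34.12 F [0.5 0.2 0.4] op 0.340 q7 -0.09
[-0.1058, 0.0067, 0.2435, -0.0008, -0.2993, 0.0016]
```

```bash

python3 -m handwheel '[[[-0.015,0,0.035,0,-0.035,0],[-0.03,0,0.07,0,-0.07,0],[-0.046,0,0.105,0,-0.11,0],[-0.061,0,0.14,0,-0.15,0],[-0.076,0,0.175,0,-0.19,0],[-0.09,0.003,0.21,0,-0.23,0],[-0.106,0.006,0.243,0,-0.27,0],[-0.106,0.006,0.243,0,-0.299,0],[-0.106,0.006,0.243,0,-0.299,0],[-0.106,0.006,0.243,0,-0.299,0],[-0.106,0.006,0.243,0,-0.299,0]]]'
python3 wing.py w13.png
```

```text
clock: 78.23
tool_pos: [0.6534, 0.1494, 0.1533]
eef_rot: [0.708, -0.014, 0.014, -0.706]
contact_force: [-0.1, -0.5, 0.7]
opening: 0.34
t 78.23 tcp w [0.6534 0.1494 0.1533] ch [0.0771 0.1035 0.1533] head 87.75 F [-0.1 -0.5  0.7] op 0.340 q7 0.58
[]
168 []
186 [(251, 256)]
192 [(247, 257)]
198 [(248, 262)]
204 [(245, 266)]
210 [(244, 268)]
216 [(245, 267)]
222 [(246, 266)]
228 [(215, 219), (248, 264), (280, 289)]
234 [(215, 220), (254, 261), (280, 289)]
240 [(215, 220), (255, 262), (280, 289)]
246 [(215, 222), (254, 263), (280, 289)]
252 [(215, 222), (280, 289)]
258 [(215, 220), (280, 289)]
```

```bash

python3 -m handwheel '[[[0.001,0.01,0.004,0,-0.038,0],[0.001,0.03,0.004,0,-0.038,0],[0.001,0.043,0.004,0,-0.038,0],[0.001,0.043,0.004,0,-0.038,0]]]'
python3 -m handwheel '[[[0,0,0,0,0,0],[0,0,0,0,0,0],[0,0,0,0,0,0],[0,0,0,0,0,0],[0,0,0,0,0,0]]]' -1 40
python3 -c "
from h import *
st();print(r.get_state()['moment'])"
```

```text
clock: 78.67
tool_pos: [0.6532, 0.153, 0.1079]
eef_rot: [0.708, 0.027, -0.031, -0.705]
contact_force: [0.5, 0.2, 0.1]
opening: 0.34
clock: 79.08
tool_pos: [0.6556, 0.153, 0.112]
eef_rot: [0.708, 0.03, -0.029, -0.705]
contact_force: [-0.6, -5.2, 3.5]
opening: 0.086
t 79.08 tcp w [0.6556 0.153  0.112 ] ch [0.0796 0.1069 0.112 ] head 94.71 F [-0.6 -5.2  3.5] op 0.086 q7 0.66
[-0.990538   -0.02696484  0.12641874]
```

```bash

python3 -m handwheel '[[[0,0,-0.001,0,0.036,0],[0,0,-0.001,0,0.072,0],[0,0,-0.001,0,0.108,0],[0,0,-0.001,0,0.144,0],[0,0,-0.001,0,0.18,0],[0,0,-0.001,0,0.216,0],[0,0,-0.001,0,0.252,0],[0,0,-0.001,0,0.288,0],[0,0,-0.001,0,0.32,0],[0,0,-0.001,0,0.336,0],[0,0,-0.001,0,0.336,0],[0,0,-0.001,0,0.336,0]]]'
python3 -c "
from h import *
st();print(r.get_state()['moment'])"
python3 -m handwheel '[[[0,0,0,0,0,0],[0,0,0,0,0,0],[0,0,0,0,0,0],[0,-0.03,0,0,0,0],[0,-0.05,0,0,0,0],[0,-0.05,0,0,0,0]]]' -0.32
python3 -c "
from h import *
st();print(rel([.5,.1385,.157],34.2))"
```

```text
clock: 80.08
tool_pos: [0.6564, 0.1547, 0.112]
eef_rot: [-0.625, 0.329, -0.331, 0.626]
contact_force: [3.1, -0.3, -0.5]
opening: 0.087
t 80.08 tcp w [0.6564 0.1547 0.112 ] ch [0.0805 0.1085 0.112 ] head 34.38 F [ 3.1 -0.3 -0.5] op 0.087 q7 -0.27
[-0.14170065 -0.80822796 -0.06563438]
clock: 80.58
tool_pos: [0.6565, 0.1565, 0.1652]
eef_rot: [-0.623, 0.329, -0.331, 0.627]
contact_force: [0.1, 0.4, 0.3]
opening: 0.34
t 80.58 tcp w [0.6565 0.1565 0.1652] ch [0.0808 0.1103 0.1652] head 34.37 F [0.1 0.4 0.3] op 0.340 q7 -0.23
[-0.0735, 0.0072, -0.1394, -0.0021, 0.0009, 0.0]
```

Round two: travel to fl, grip, turn to the stop.

```bash

python3 -m handwheel '[[[-0.015,0,-0.029,0,0,0],[-0.031,0,-0.06,0,0,0],[-0.047,0,-0.09,0,0,0],[-0.063,0,-0.12,0,0,0],[-0.073,0.003,-0.139,0,0,0],[-0.073,0.007,-0.139,0,0,0],[-0.073,0.007,-0.139,0,0,0],[-0.073,0.007,-0.139,0,0,0]]]'
python3 -c "
from h import *
st();print(rel([.5,.1385,.110],34.2))"
python3 wing.py w14.png
```

```text
clock: 81.25
tool_pos: [0.4997, 0.1366, 0.1537]
eef_rot: [-0.625, 0.33, -0.33, 0.625]
contact_force: [1.2, 0.6, 0.0]
opening: 0.34
t 81.25 tcp w [0.4997 0.1366 0.1537] ch [-0.0771  0.1032  0.1537] head 34.33 F [1.2 0.6 0. ] op 0.340 q7 -0.50
[-0.0014, 0.0437, 0.0013, -0.0001, 0.0007, -0.0]
t 81.25 tcp w [0.4997 0.1366 0.1537] ch [-0.0771  0.1032  0.1537] head 34.33 F [1.2 0.6 0. ] op 0.340 q7 -0.50
[[241.0, 176.0, 260.0, 243.0]]
168 [(272, 289)]
174 [(282, 289)]
180 [(219, 223), (245, 255)]
186 [(245, 255)]
192 [(240, 260)]
198 [(238, 262)]
204 [(238, 262)]
210 [(239, 261)]
216 [(240, 260)]
222 [(245, 255)]
228 [(215, 220), (246, 254), (280, 289)]
234 [(215, 220), (246, 254), (280, 289)]
240 [(215, 220), (246, 254), (280, 289)]
246 [(215, 221), (280, 289)]
252 [(215, 220), (280, 289)]
258 [(215, 220), (280, 289)]
box ctr ch [-0.079   0.1054  0.117 ] tool-frame offset [-0.003   0.0368 -0.0012]
```

```bash

python3 -m handwheel '[[[-0.003,0.02,0,0,0,0],[-0.003,0.044,0,0,0,0],[-0.003,0.044,0,0,0,0],[-0.003,0.044,0,0,0,0]]]'
python3 -m handwheel '[[[0,0,0,0,0,0],[0,0,0,0,0,0],[0,0,0,0,0,0],[0,0,0,0,0,0],[0,0,0,0,0,0]]]' -1 40
python3 -m handwheel '[[[0,0,0,0,0.036,0],[0,0,0,0,0.072,0],[0,0,0,0,0.108,0],[0,0,0,0,0.144,0],[0,0,0,0,0.18,0],[0,0,0,0,0.216,0],[0,0,0,0,0.252,0],[0,0,0,0,0.288,0],[0,0,0,0,0.32,0],[0,0,0,0,0.34,0],[0,0,0,0,0.345,0],[0,0,0,0,0.345,0]]]'
python3 -m handwheel '[[[0,0,0,0,0,0],[0,0,0,0,0,0]]]'
python3 -c "
from h import *
st();print(r.get_state()['moment'])"
```

```text
clock: 81.68
tool_pos: [0.4973, 0.1388, 0.1093]
eef_rot: [0.626, -0.331, 0.33, -0.625]
contact_force: [0.0, 0.1, 0.6]
opening: 0.343
clock: 82.1
tool_pos: [0.498, 0.1391, 0.1107]
eef_rot: [-0.625, 0.33, -0.331, 0.626]
contact_force: [0.1, -0.4, 3.9]
opening: 0.088
clock: 83.1
tool_pos: [0.4984, 0.1392, 0.1107]
eef_rot: [0.365, -0.604, 0.605, -0.367]
contact_force: [2.4, -0.9, 6.4]
opening: 0.086
clock: 83.27
tool_pos: [0.4984, 0.1392, 0.1107]
eef_rot: [0.365, -0.605, 0.605, -0.367]
contact_force: [2.6, -0.6, 6.6]
opening: 0.087
t 83.27 tcp w [0.4984 0.1392 0.1107] ch [-0.0782  0.1059  0.1107] head -27.59 F [ 2.6 -0.6  6.6] op 0.087 q7 -1.37
[-0.28787346 -0.4605903   0.58091693]
```

```bash

python3 -m handwheel '[[[0,0,0,0,-0.012,0],[0,0,0,0,-0.012,0],[0,0,0,0,-0.012,0],[0,-0.03,0,0,-0.012,0],[0,-0.05,0,0,-0.012,0],[0,-0.05,0,0,-0.012,0]]]' -0.32
python3 -c "
from h import *
st();print(rel([.6765,-.057,.155],34.2))"
```

```text
clock: 83.77
tool_pos: [0.4987, 0.1398, 0.1627]
eef_rot: [0.375, -0.598, 0.599, -0.378]
contact_force: [-0.3, 0.7, 0.3]
opening: 0.341
t 83.77 tcp w [0.4987 0.1398 0.1627] ch [-0.0779  0.1065  0.1627] head -25.64 F [-0.3  0.7  0.3] op 0.341 q7 -1.29
[0.1005, 0.008, 0.2455, -0.0015, -0.3324, -0.0007]
```

```bash

python3 -m handwheel '[[[0,0.03,0,0,0,0],[0,0.05,0,0,0,0],[0,0.05,0,0,0,0]]]'
python3 -m handwheel '[[[0,0,0,0,0,0],[0,0,0,0,0,0],[0,0,0,0,0,0],[0,0,0,0,0,0],[0,0,0,0,0,0],[0,0,0,0,0.01,0],[0,0,0,0,0.016,0],[0,0,0,0,0.016,0],[0,0,0,0,0.016,0]]]' -1 40
python3 -c "
from h import *
st();print(r.get_state()['moment'])"
python3 -m handwheel '[[[0,0,0,0,0,0],[0,0,0,0,0,0],[0,0,0,0,0,0],[0,-0.03,0,0,0,0],[0,-0.05,0,0,0,0],[0,-0.05,0,0,0,0]]]' -0.32
python3 -c "
from h import *
st();print(rel([.6765,-.057,.155],34.2))"
```

```text
clock: 84.02
tool_pos: [0.4947, 0.1377, 0.1067]
eef_rot: [-0.379, 0.599, -0.598, 0.374]
contact_force: [-0.0, 0.1, 0.2]
opening: 0.341
clock: 84.77
tool_pos: [0.4983, 0.139, 0.1107]
eef_rot: [0.361, -0.607, 0.608, -0.363]
contact_force: [2.7, -1.5, 7.0]
opening: 0.093
t 84.77 tcp w [0.4983 0.139  0.1107] ch [-0.0783  0.1058  0.1107] head -28.45 F [ 2.7 -1.5  7. ] op 0.093 q7 -1.38
[-0.29716588 -0.49102114  0.56296037]
clock: 85.27
tool_pos: [0.4985, 0.1399, 0.1626]
eef_rot: [0.36, -0.608, 0.608, -0.363]
contact_force: [0.4, 0.7, 0.8]
opening: 0.342
t 85.27 tcp w [0.4985 0.1399 0.1626] ch [-0.078   0.1066  0.1626] head -28.52 F [0.4 0.7 0.8] op 0.342 q7 -1.33
[0.0881, 0.0079, 0.2504, -0.0014, -0.3484, -0.0007]
```

```bash

python3 -m handwheel '[[[0.012,0,0.033,0,-0.036,0],[0.024,0,0.067,0,-0.072,0],[0.036,0,0.102,0,-0.108,0],[0.048,0,0.137,0,-0.144,0],[0.06,0,0.172,0,-0.18,0],[0.072,0,0.207,0,-0.216,0],[0.083,0,0.24,0,-0.252,0],[0.088,0.003,0.25,0,-0.288,0],[0.088,0.008,0.25,0,-0.324,0],[0.088,0.008,0.25,0,-0.348,0],[0.088,0.008,0.25,0,-0.348,0],[0.088,0.008,0.25,0,-0.348,0]]]'
python3 wing.py w15.png
```

```text
clock: 86.27
tool_pos: [0.6743, -0.0574, 0.1508]
eef_rot: [0.625, -0.332, 0.331, -0.624]
contact_force: [-0.2, -0.6, 0.9]
opening: 0.342
t 86.27 tcp w [ 0.6743 -0.0574  0.1508] ch [ 0.0811 -0.1044  0.1508] head 34.04 F [-0.2 -0.6  0.9] op 0.342 q7 0.05
[]
186 [(247, 257)]
192 [(247, 257)]
198 [(243, 262)]
204 [(240, 264)]
210 [(240, 264)]
216 [(241, 263)]
222 [(241, 263)]
228 [(215, 220), (243, 261), (280, 289)]
234 [(215, 220), (248, 257), (280, 289)]
240 [(215, 220), (248, 256), (280, 289)]
246 [(215, 225), (248, 256), (280, 289)]
252 [(215, 221), (280, 289)]
258 [(215, 220), (280, 289)]
```

```bash

python3 -m handwheel '[[[0,0.02,0.001,0,0,0],[0,0.04,0.001,0,0,0],[0,0.04,0.001,0,0,0],[0,0.04,0.001,0,0,0]]]'
python3 -m handwheel '[[[0,0,0,0,0,0],[0,0,0,0,0,0],[0,0,0,0,0,0],[0,0,0,0,0,0],[0,0,0,0,0,0]]]' -1 40
python3 -m handwheel '[[[0,0,0,0,0.036,0],[0,0,0,0,0.072,0],[0,0,0,0,0.108,0],[0,0,0,0,0.144,0],[0,0,0,0,0.18,0],[0,0,0,0,0.216,0],[0,0,0,0,0.252,0],[0,0,0,0,0.288,0],[0,0,0,0,0.32,0],[0,0,0,0,0.342,0],[0,0,0,0,0.347,0],[0,0,0,0,0.347,0]]]'
python3 -m handwheel '[[[0,0,0,0,0,0],[0,0,0,0,0,0]]]'
python3 -c "
from h import *
st();print(r.get_state()['moment'])"
python3 -m handwheel '[[[0,0,0,0,0,0],[0,0,0,0,0,0],[0,0,0,0,0,0],[0,-0.03,0,0,0,0],[0,-0.05,0,0,0,0],[0,-0.05,0,0,0,0]]]' -0.32
python3 -c "
from h import *
st();print(rel([.5135,-.071,.152],34.2))"
```

```text
clock: 86.7
tool_pos: [0.6751, -0.057, 0.1113]
eef_rot: [0.625, -0.332, 0.331, -0.624]
contact_force: [1.2, 0.7, 1.1]
opening: 0.342
clock: 87.12
tool_pos: [0.676, -0.0574, 0.1131]
eef_rot: [0.625, -0.331, 0.332, -0.625]
contact_force: [-3.0, -1.0, 6.7]
opening: 0.09
clock: 88.12
tool_pos: [0.6769, -0.0573, 0.1131]
eef_rot: [0.363, -0.606, 0.607, -0.364]
contact_force: [0.2, -1.2, 6.5]
opening: 0.086
clock: 88.28
tool_pos: [0.6769, -0.0573, 0.1131]
eef_rot: [0.363, -0.606, 0.607, -0.364]
contact_force: [-0.6, -0.7, 6.3]
opening: 0.089
t 88.28 tcp w [ 0.6769 -0.0573  0.1131] ch [ 0.0837 -0.1045  0.1131] head -28.14 F [-0.6 -0.7  6.3] op 0.089 q7 -0.88
[-0.30445105 -0.04957113  0.56922983]
clock: 88.78
tool_pos: [0.6784, -0.0564, 0.1659]
eef_rot: [0.36, -0.606, 0.608, -0.365]
contact_force: [0.2, -0.5, 1.1]
opening: 0.338
t 88.78 tcp w [ 0.6784 -0.0564  0.1659] ch [ 0.0852 -0.1037  0.1659] head -28.30 F [ 0.2 -0.5  1.1] op 0.338 q7 -0.85
[0.0911, 0.0127, -0.1384, -0.0023, -0.3472, -0.0002]
```

```bash

python3 -m handwheel '[[[0.02,0,-0.03,0,-0.036,0],[0.042,0,-0.063,0,-0.072,0],[0.063,0,-0.096,0,-0.108,0],[0.08,0,-0.122,0,-0.144,0],[0.091,0,-0.138,0,-0.18,0],[0.091,0,-0.138,0,-0.216,0],[0.091,0.005,-0.138,0,-0.252,0],[0.091,0.012,-0.138,0,-0.288,0],[0.091,0.012,-0.138,0,-0.324,0],[0.091,0.012,-0.138,0,-0.347,0],[0.091,0.012,-0.138,0,-0.347,0],[0.091,0.012,-0.138,0,-0.347,0]]]'
python3 wing.py w16.png
```

```text
clock: 89.78
tool_pos: [0.5108, -0.0718, 0.1494]
eef_rot: [-0.624, 0.332, -0.331, 0.625]
contact_force: [-0.4, 0.4, -0.7]
opening: 0.341
t 89.78 tcp w [ 0.5108 -0.0718  0.1494] ch [-0.083  -0.1053  0.1494] head 34.04 F [-0.4  0.4 -0.7] op 0.341 q7 -0.15
[]
168 [(235, 242)]
174 [(232, 239)]
180 [(229, 236)]
186 [(227, 232)]
192 [(225, 229), (253, 263)]
198 [(252, 263)]
204 [(246, 268)]
210 [(245, 268)]
216 [(245, 268)]
222 [(247, 268)]
228 [(215, 220), (247, 268), (280, 289)]
234 [(215, 220), (251, 264), (280, 289)]
240 [(215, 220), (254, 262), (279, 289)]
246 [(215, 220), (254, 262), (279, 289)]
252 [(215, 221), (254, 262), (280, 289)]
258 [(215, 220), (280, 289)]
```

```bash

python3 -m handwheel '[[[0.003,0,0.004,0,0,0],[0.003,0.02,0.004,0,0,0],[0.003,0.039,0.004,0,0,0],[0.003,0.039,0.004,0,0,0],[0.003,0.039,0.004,0,0,0]]]'
python3 -m handwheel '[[[0,0,0,0,0,0],[0,0,0,0,0,0],[0,0,0,0,0,0],[0,0,0,0,0,0],[0,0,0,0,0,0]]]' -1 40
python3 -m handwheel '[[[0,0,0,0,0.036,0],[0,0,0,0,0.072,0],[0,0,0,0,0.108,0],[0,0,0,0,0.144,0],[0,0,0,0,0.18,0],[0,0,0,0,0.216,0],[0,0,0,0,0.252,0],[0,0,0,0,0.288,0],[0,0,0,0,0.32,0],[0,0,0,0,0.342,0],[0,0,0,0,0.347,0],[0,0,0,0,0.347,0]]]'
python3 -m handwheel '[[[0,0,0,0,0,0],[0,0,0,0,0,0]]]'
python3 -c "
from h import *
st();print(r.get_state()['moment'])"
python3 -m handwheel '[[[0,0,0,0,0,0],[0,0,0,0,0,0],[0,0,0,0,0,0],[0,-0.03,0,0,0,0],[0,-0.05,0,0,0,0],[0,-0.05,0,0,0,0]]]' -0.32
python3 -c "
from h import *
st();print(rel([.6560,.1548,.152],34.3))"
```

```text
clock: 90.3
tool_pos: [0.516, -0.072, 0.1106]
eef_rot: [0.625, -0.332, 0.331, -0.624]
contact_force: [-0.1, 0.1, 0.7]
opening: 0.339
clock: 90.72
tool_pos: [0.5168, -0.072, 0.1117]
eef_rot: [-0.625, 0.331, -0.332, 0.625]
contact_force: [-0.5, 0.4, 3.3]
opening: 0.086
clock: 91.72
tool_pos: [0.5173, -0.0719, 0.1116]
eef_rot: [0.363, -0.606, 0.607, -0.364]
contact_force: [2.2, -0.8, 5.9]
opening: 0.088
clock: 91.88
tool_pos: [0.5173, -0.0719, 0.1116]
eef_rot: [0.363, -0.606, 0.607, -0.364]
contact_force: [0.8, -0.6, 5.7]
opening: 0.086
t 91.88 tcp w [ 0.5173 -0.0719  0.1116] ch [-0.0766 -0.106   0.1116] head -28.12 F [ 0.8 -0.6  5.7] op 0.086 q7 -1.03
[-0.19803068 -0.30973437  0.49647364]
clock: 92.38
tool_pos: [0.5178, -0.0718, 0.1636]
eef_rot: [0.361, -0.606, 0.608, -0.364]
contact_force: [0.8, 0.3, 0.7]
opening: 0.337
t 92.38 tcp w [ 0.5178 -0.0718  0.1636] ch [-0.0761 -0.106   0.1636] head -28.31 F [0.8 0.3 0.7] op 0.337 q7 -0.97
[-0.265, 0.0124, 0.0141, -0.0016, -0.3479, -0.0]
```

```bash

python3 -m handwheel '[[[-0.03,0,0.002,0,-0.036,0],[-0.07,0,0.004,0,-0.072,0],[-0.11,0,0.006,0,-0.108,0],[-0.15,0,0.008,0,-0.144,0],[-0.19,0,0.01,0,-0.18,0],[-0.225,0,0.012,0,-0.216,0],[-0.25,0,0.014,0,-0.252,0],[-0.265,0.005,0.014,0,-0.288,0],[-0.265,0.012,0.014,0,-0.324,0],[-0.265,0.012,0.014,0,-0.348,0],[-0.265,0.012,0.014,0,-0.348,0],[-0.265,0.012,0.014,0,-0.348,0]]]'
python3 wing.py w17.png
```

```text
clock: 93.38
tool_pos: [0.6536, 0.1542, 0.1478]
eef_rot: [0.625, -0.331, 0.33, -0.624]
contact_force: [0.2, -0.4, 0.8]
opening: 0.338
t 93.38 tcp w [0.6536 0.1542 0.1478] ch [0.0777 0.1083 0.1478] head 34.21 F [ 0.2 -0.4  0.8] op 0.338 q7 -0.27
[[0.0, 62.0, 42.0, 108.0]]
168 [(254, 283)]
174 [(266, 285)]
180 [(277, 288)]
186 []
192 [(250, 259)]
198 [(249, 260)]
204 [(243, 265)]
210 [(242, 266)]
216 [(242, 266)]
222 [(243, 265)]
228 [(215, 220), (244, 265), (280, 289)]
234 [(215, 220), (248, 261), (280, 289)]
240 [(215, 221), (250, 259), (279, 289)]
246 [(215, 221), (250, 259), (277, 289)]
252 [(215, 220), (250, 258), (279, 289)]
258 [(215, 220), (278, 289)]
box ctr ch [-0.071   0.1149  0.117 ] tool-frame offset [-0.0793  0.0317 -0.1264]
```

```bash

python3 -m handwheel '[[[0.003,0,0.003,0,0,0],[0.003,0.02,0.003,0,0,0],[0.003,0.037,0.003,0,0,0],[0.003,0.037,0.003,0,0,0],[0.003,0.037,0.003,0,0,0]]]'
python3 -m handwheel '[[[0,0,0,0,0,0],[0,0,0,0,0,0],[0,0,0,0,0,0],[0,0,0,0,0,0],[0,0,0,0,0,0]]]' -1 40
python3 -m handwheel '[[[0,0,0,0,0.036,0],[0,0,0,0,0.072,0],[0,0,0,0,0.108,0],[0,0,0,0,0.144,0],[0,0,0,0,0.18,0],[0,0,0,0,0.216,0],[0,0,0,0,0.252,0],[0,0,0,0,0.288,0],[0,0,0,0,0.32,0],[0,0,0,0,0.342,0],[0,0,0,0,0.348,0],[0,0,0,0,0.348,0]]]'
python3 -m handwheel '[[[0,0,0,0,0,0],[0,0,0,0,0,0]]]'
python3 -c "
from h import *
st();print(r.get_state()['moment'])"
python3 -m handwheel '[[[0,0,0,0,0,0],[0,0,0,0,0,0],[0,0,0,0,0,0],[0,-0.03,0,0,0,0],[0,-0.06,0,0,0,0],[0,-0.1,0,0,0,0],[0,-0.14,0,0,0,0],[0,-0.18,0,0,0,0],[0,-0.2,0,0,0,0],[0,-0.2,0,0,0,0]]]' -0.32
python3 -c "
from h import *
st();print(rel(c2w([-.03,0.0,.36]),4.7))"
```

```text
clock: 93.9
tool_pos: [0.6581, 0.1534, 0.1115]
eef_rot: [0.626, -0.331, 0.33, -0.625]
contact_force: [0.2, -0.2, 0.3]
opening: 0.34
clock: 94.32
tool_pos: [0.6577, 0.1533, 0.1129]
eef_rot: [0.626, -0.33, 0.33, -0.625]
contact_force: [-3.8, -2.7, 7.0]
opening: 0.088
clock: 95.32
tool_pos: [0.6578, 0.1533, 0.1129]
eef_rot: [0.364, -0.606, 0.607, -0.363]
contact_force: [-3.8, -2.9, 6.9]
opening: 0.087
clock: 95.48
tool_pos: [0.6579, 0.1533, 0.1129]
eef_rot: [0.364, -0.606, 0.607, -0.363]
contact_force: [-4.4, -2.6, 7.6]
opening: 0.095
t 95.48 tcp w [0.6579 0.1533 0.1129] ch [0.0819 0.107  0.1129] head -28.15 F [-4.4 -2.6  7.6] op 0.095 q7 -1.19
[-0.54272538  0.66984331  0.5584472 ]
clock: 96.32
tool_pos: [0.6611, 0.1557, 0.3183]
eef_rot: [0.358, -0.607, 0.608, -0.367]
contact_force: [1.2, -0.2, -0.1]
opening: 0.343
t 96.32 tcp w [0.6611 0.1557 0.3183] ch [0.0853 0.1091 0.3183] head -28.32 F [ 1.2 -0.2 -0.1] op 0.343 q7 -1.08
[0.1539, -0.0434, -0.037, -0.0031, -0.1834, -0.0022]
```

Final look: all wings, rod and table from above plus the side view (last picture).

```bash

python3 -m handwheel '[[[0.03,-0.01,-0.01,0,-0.036,0],[0.07,-0.02,-0.018,0,-0.072,0],[0.11,-0.03,-0.027,0,-0.108,0],[0.14,-0.04,-0.034,0,-0.144,0],[0.15,-0.043,-0.037,0,-0.175,0],[0.154,-0.043,-0.037,0,-0.183,0],[0.154,-0.043,-0.037,0,-0.183,0],[0.154,-0.043,-0.037,0,-0.183,0],[0.154,-0.043,-0.037,0,-0.183,0]]]'
python3 - <<'E'
from h import *
st(); w=snapshot('wrist'); c=get_calibration('wrist'); s=snapshot('side')
a=cv2.resize(w[:260,90:430],None,fx=1.17,fy=1.17); b=cv2.resize(s[100:380,150:390],None,fx=1.66,fy=1.66)
H=max(a.shape[0],b.shape[0]); o=np.zeros((H,a.shape[1]+b.shape[1],3),np.uint8); o[:a.shape[0],:a.shape[1]]=a; o[:b.shape[0],a.shape[1]:]=b
cv2.imwrite('pics/fin.png',o[:,:,::-1]); print(o.shape)
cs=get_calibration('side')
for t in ['prop_pin','cast_1','bracket_1']: print(t,[(np.round(q['bbox']).tolist(),round(q['confidence'],2)) for q in boxes_of(t,'side')[:3]])
E
```

```text
clock: 97.07
tool_pos: [0.5529, 0.0364, 0.3544]
eef_rot: [0.52, -0.48, 0.479, -0.52]
contact_force: [0.5, 0.6, 0.1]
opening: 0.343
t 97.07 tcp w [0.5529 0.0364 0.3544] ch [-0.0323 -0.0009  0.3544] head 4.63 F [0.5 0.6 0.1] op 0.343 q7 -0.46
(465, 796, 3)
prop_pin []
cast_1 [([214.0, 147.0, 332.0, 232.0], 0.29)]
bracket_1 [([213.0, 143.0, 328.0, 251.0], 0.71)]
```

View pics/fin.png

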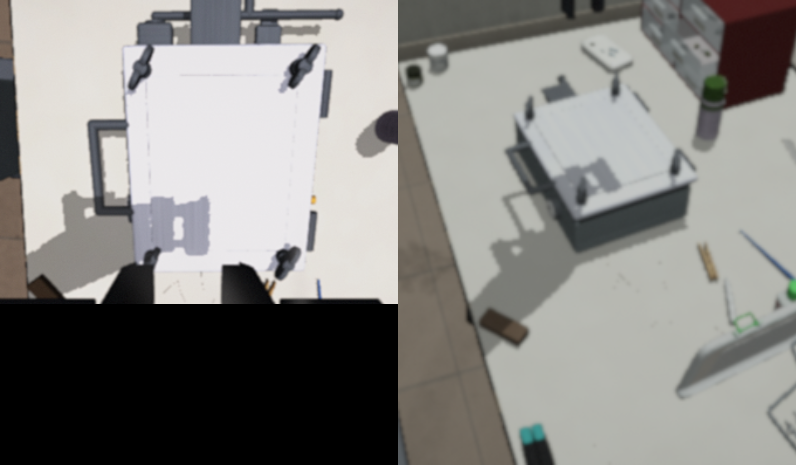

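```bash
python3 -c "
from h import *
job.finish_job(); st()"
```

```text
the job is handed in; nothing more can be done
the job is handed in; nothing more can be done
```

The job is handed in at about 97 s of the 210 s allowed: the four olive green parts present (three casts and one bracket) are in the chamber. The rod is stowed, the cover is shut, and all four wing screws are tightened to their stops.

**Order not met at first:** I put the three casts in while the cover was still sinking towards the rod, before it was propped. I then lowered the cover onto the rod by hand. I lifted each cast straight up above the rim and set it back down inside, and only then put the bracket in.

**Screws:** I worked in the order fl, br, fr, bl, first to about 60°, then a second round to the stop. After turning fl to its stop I eased back about 2° before the fingers were fully open, so I gripped it again and retightened it at once.

**Other corrections:** One cast grasp missed and was redone, and I regripped fl once when the fingers had closed on its collar. One stray arm command, away from everything, did no harm.

**Last checks:**
- **Wings:** all stand at about 120° in the final picture, and each resisted with 0.50–0.58 N m at its stop. The tool heading read about 2–3° past the nominal stop.
- **Cover:** when shut it pushed back with 51 N, and its outline matches the first picture.
- **Rod:** it lies level along the side in the final picture, and pushed back with 14 N at its lower stop. The detector did not find its pin.
- **Table:** no green part shows in the final picture. The detector's only green-part hits covered the whole chamber, and I took them as false. The sanding block and peg clamp look unmoved. I did not check the pin vice separately.

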